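Demagnetise the vials of watch parts from the gravity track

ROBOT

A 6-joint arm with a two-finger parallel gripper is mounted at the origin on the work surface. World frame = base frame: x ahead of the robot, y to its left, z up, the work surface at z = 0. Lengths are in m, angles in rad, forces in N, time in s.
With the tool pointing down it reaches from about 0.35 to 0.975 m from the base axis. Payload 4.9 kg.
Tool frame: the origin (TCP) lies between the finger pads; the fingertips stand 19 mm ahead of it and the grasp point (between the pads) is the TCP; z points along the fingers, y is the line along which they close (so a half turn about z gives the same grasp; the last joint's range is limited). The gripper opens to 85 mm and grips with 20 to 120 N. Pads are 22 mm wide; open, the fingers measure 114 mm over their backs; the gripper's body (76 mm by 85 mm) begins 54 mm behind the grasp point. The pads swing forward as they close: fully open they stand 13 mm farther back than shut.
Start: joints at [-0.119, 0.053, 1.613, -0, 1.476, -0.119], TCP at [0.625, 0, 0.25] pointing down, gripper open.
Joint ranges: [-3.01, 3.01], [-1.01, 2.22], [0.06, 2.58], [-1.02, 4.17], [0.09, 2.62], [-3.14, 3.14]. Speed limits (rad/s): [2.57, 2.57, 3.14, 3.14, 3.14, 3.14].

INTERFACE

Orientations are given as a rotation vector (axis times angle).
In Python, from station import ctrl gives the robot as it stands. The module is installed in compiled form; this text tells all that it offers.
- The arm moves only by the tool servo_tool, never from a script. Its argument "increments" is a list that holds one entry, the list of rows, each a list of 5 numbers: the finger opening in cm, from 0 to 8.54, then the shift along the tool's x, y, z in cm, then the turn about the tool's z in degrees. A call has 1 to 5 rows; each row is the pose to reach, as a shift and turn from the pose commanded when the call began, along the tool's axes at that moment; what a row does not reach only later rows make up. A row lasts 1/10 s, in which the tool goes at most 50 mm and 8.59 degrees, less where a joint would pass 70% of its speed; a pose out of reach is approached as far as the arm can. A call with a gripper value outside its range is refused whole. The fingers move at their own pace and stop on an object; "newtons" is the grip in N (left out, the last holds). Time passes only in rows, so rows that repeat a pose let the fingers close. It gives the time, the measured TCP pose, the force, the opening and the grip force at its end, in the units of the state.
- ctrl.get_obs(): the state, without advancing time (a new reading comes with each control period).
- ctrl.get_image(name): name is "scene" or "side" or "wrist"; returns a dict with "img" (400x640x3 uint8, red, green, blue), "fx", "fy", "cx", "cy" (pixels), "rvec" (rotation vector, rad) and "tvec" (3), from world to camera coordinates, as OpenCV has them; the wrist camera has in their place "mount" (4x4, takes a point from camera to tool coordinates, whose origin is the TCP and whose axes are the flange's). Camera axes: x right, y down, z forward; pixel columns grow to the right and rows downward; lengths in m; the calibration is good to about 2 mm. The wrist camera is an equidistant fisheye: a pixel r from the principal point sees the ray r / f radians off the axis. A picture is of the moment at which its call begins: read the wrist's pose just before it. There is no depth.
- ctrl.finish_job(): hands the job in; it is judged then, once.
The state is a dict: "t": time; "q": joint angles; "dq": joint speeds; "effort": joint torques, N m; "tool_pos": TCP position; "tool_rot": TCP orientation; "contact_force": force on the tool from outside, world axes, zero at the start; "wrist_torque": the same for the moment, N m; "opening": finger opening in m; "grip_force": force on a finger pad.
Only numpy, scipy, OpenCV 4.12 (cv2) and the standard library are available. Lean on these libraries where they do the work, as an engineer would, in place of code of your own. Each camera call takes 0.05 s, during which the arm holds its last target. There are 200 camera calls.

TASK

Take the glass vials one after another from the low end of the gravity track, so that the next one rolls to the stop, and lay each in a free saddle of the demagnetiser (one vial may already lie in a saddle). With all of them lying there, press the demagnetiser's button fully down, hold it down for about two seconds and let it come up again; only then move all the vials into the wooden tray, lying down on its floor. Leave the loupe, the jar and the bezel where they are.

Things in the scene. Friction and masses are not known exactly. Their poses are not given: they have to be found in the camera images.
- vial1: glass parts vial with an aluminium screw cap of the same diameter: a cylinder 24 mm in diameter and 52 mm long, about 45 g; origin at its middle, own x axis along the cylinder towards the cap (y and z turn as it rolls). Vial1 (nearest the stop), vial2 and, if present, vial3 start in the gravity track; vial4, if present, already lies in a saddle
- vial2: glass parts vial with an aluminium screw cap of the same diameter: a cylinder 24 mm in diameter and 52 mm long, about 45 g; origin at its middle, own x axis along the cylinder towards the cap (y and z turn as it rolls). Vial1 (nearest the stop), vial2 and, if present, vial3 start in the gravity track; vial4, if present, already lies in a saddle
- vial3: glass parts vial with an aluminium screw cap of the same diameter: a cylinder 24 mm in diameter and 52 mm long, about 45 g; origin at its middle, own x axis along the cylinder towards the cap (y and z turn as it rolls). Vial1 (nearest the stop), vial2 and, if present, vial3 start in the gravity track; vial4, if present, already lies in a saddle
- vial4: glass parts vial with an aluminium screw cap of the same diameter: a cylinder 24 mm in diameter and 52 mm long, about 45 g; origin at its middle, own x axis along the cylinder towards the cap (y and z turn as it rolls). Vial1 (nearest the stop), vial2 and, if present, vial3 start in the gravity track; vial4, if present, already lies in a saddle
- track: fixed gravity track. Its 34 mm wide bed falls 11 deg towards track -x (x=68 to -75 mm; bed 64 to 36 mm above bench) to a stop plate 14 mm above the bed. Vials lie across it (axis along y), touching, overhanging 9 mm each side, and roll down by themselves. Clear cheeks, 56 mm apart, 18 mm high, start 42 mm from the stop: only the lowest vial is free at both ends. Origin: bench, under mid track
- track_end (a point): centre of the vial that lies at the stop of the track, 50 mm above the bench; axes as the track's
- demag: fixed demagnetiser: grey box 170 (x) by 190 (y) by 42 mm high, origin mid underside. On top four black V saddles at 42 mm pitch along y, each for one vial lying along x; saddles 34 mm long (x = 8 to 42 mm), so a vial overhangs 9 mm at each end; ridges 13 mm above the box top, V mouth 24 mm wide. The push button is on top at the front, x = -58 mm, y = 0
- start (a joint): travel of the demagnetiser's push button: 0 is released, 0.006 m is fully down (6 mm downwards; spring, 5 N at full travel; springs back by itself when released)
- start_top (a point): centre of the top face of the push button (28 mm in diameter); moves down with the button
- tray: loose wooden tray, 0.5 kg, 124 (x) by 182 (y) mm, walls 4 mm thick and 16 mm high, floor 4 mm thick; origin mid underside. Three ribs on the floor (8 mm thick, 8 mm high, 40 mm long in x about the middle) part it into four bays along y, each for one vial lying along x
- loupe: bystander: black eye loupe 42 mm in diameter, 34 mm high, standing beyond the bench lip; origin at its underside
- oilpot: bystander: small glass jar with steel cap, 44 mm in diameter, 35 mm high; origin at its underside
- bezel: bystander: steel watch bezel ring lying flat, 42 mm outside, 7 mm high; origin at its underside
- mat_mid (a point): fixed grey bench mat with a wooden lip 10 mm high and 8 mm wide all round: inside it measures 384 mm (x) by 940 mm (y), and this point is its middle; a dropped vial may roll until the lip or a fixture stops it
- saddle1 (a point): centre of a vial seated in this saddle of the demagnetiser, 60 mm above the bench; x along the saddle
- saddle2 (a point): centre of a vial seated in this saddle of the demagnetiser, 60 mm above the bench; x along the saddle
- saddle3 (a point): centre of a vial seated in this saddle of the demagnetiser, 60 mm above the bench; x along the saddle
- saddle4 (a point): centre of a vial seated in this saddle of the demagnetiser, 60 mm above the bench; x along the saddle
- bay1 (a point): centre of a vial lying in the middle of this bay of the tray, 16 mm above the tray's underside; x along the bay
- bay2 (a point): centre of a vial lying in the middle of this bay of the tray, 16 mm above the tray's underside; x along the bay
- bay3 (a point): centre of a vial lying in the middle of this bay of the tray, 16 mm above the tray's underside; x along the bay
- bay4 (a point): centre of a vial lying in the middle of this bay of the tray, 16 mm above the tray's underside; x along the bay
Not all that is in view belongs to the job. Several things have the shape of the tray; the one meant has the colours described above.

How it is judged:
By the outcome, as a careful person would: the job done as asked, in the order asked, and still so for the second after the job is handed in, with the robot touching nothing.
Of vial3, vial4 only 1 to 2 are there at a start; the rules pass over those that are not, and their reading is None.
At some moment in a run one of tray may be knocked a few centimetres aside while the robot is not near it.
Once in a run the grip may slacken for a moment while it holds something.
It also fails if it takes over 210 s, if anything falls off the work surface, if the arm or the gripper's body presses on something with over 40 N, if the wrist force passes 120 N, or if a joint passes its speed limit or range.

## Working session

There is one attempt and no reset: what is moved stays moved. The work goes in short steps, Python scripts to look and compute and a tool call to move; the robot and the scene stay as the last step left them, time stands still between calls to the robot, and variables do not carry over. Pictures are saved under pics/ and viewed, at most 14 in all, crops included, and the job is handed in when it is done.

Besides the shell and the picture viewer there is one more tool, called after "Request:" by a JSON object that holds its "api" and its "payload", one argument or row to a line. servo_tool: Moves the arm, as the interface text tells. Its arguments: {"type":"object","properties":{"increments":{"type":"array"},"newtons":{"type":"number"}},"required":["increments"]}

```bash
mkdir -p pics
cat > h.py <<'E'
import numpy as np,cv2
from station import ctrl
def snap(name,fn,crop=None,scale=1):
    o=ctrl.get_obs(); d=ctrl.get_image(name); im=d["img"]
    if crop: x0,y0,x1,y1=crop; im=im[y0:y1,x0:x1]
    if scale!=1: im=cv2.resize(im,None,fx=scale,fy=scale,interpolation=cv2.INTER_CUBIC)
    cv2.imwrite("pics/"+fn,im[...,::-1]); d["obs"]=o
    import pickle; pickle.dump(d,open("pics/"+fn+".pkl","wb"))
    return d
def load(fn):
    import pickle; return pickle.load(open("pics/"+fn+".pkl","rb"))
def pt(d,u,v,z):
    "pixel -> world at height z"
    if "mount" in d:
        x,y=(u-d["cx"])/d["fx"],(v-d["cy"])/d["fy"]; r=np.hypot(x,y)+1e-12
        ray=np.array([x/r*np.sin(r),y/r*np.sin(r),np.cos(r)])
        R=cv2.Rodrigues(np.array(d["obs"]["tool_rot"],float))[0]; M=np.array(d["mount"])
        c=R@M[:3,3]+d["obs"]["tool_pos"]; w=R@M[:3,:3]@ray
    else:
        R=cv2.Rodrigues(np.array(d["rvec"],float))[0]
        c=-R.T@np.ravel(d["tvec"]); w=R.T@np.array([(u-d["cx"])/d["fx"],(v-d["cy"])/d["fy"],1])
    return c+w*(z-c[2])/w[2]
def px(d,P):
    if "mount" in d:
        R=cv2.Rodrigues(np.array(d["obs"]["tool_rot"],float))[0]; M=np.array(d["mount"])
        p=M[:3,:3].T@(R.T@(np.array(P)-d["obs"]["tool_pos"])-M[:3,3])
        th=np.arctan2(np.hypot(p[0],p[1]),p[2]); s=th/np.hypot(p[0],p[1])
        return np.array([d["cx"]+d["fx"]*p[0]*s,d["cy"]+d["fy"]*p[1]*s])
    R=cv2.Rodrigues(np.array(d["rvec"],float))[0]; p=R@np.array(P)+np.ravel(d["tvec"])
    return np.array([d["cx"]+d["fx"]*p[0]/p[2],d["cy"]+d["fy"]*p[1]/p[2]])
E
python3 - <<'E'
from h import *
for n in ("scene","side","wrist"):
    d=snap(n,n+"0.png",scale=1.25)
    print(n,d["fx"],d["cx"],d["cy"],d.get("mount"))
    if n!="wrist":
        R=cv2.Rodrigues(np.array(d["rvec"],float))[0];print(-R.T@np.ravel(d["tvec"]))
print(ctrl.get_obs())
E
```

```text
scene 393.26335366562733 312.61216922468515 200.38257209663854 None
[1.30098058 0.53363159 0.86005999]
side 419.2030401566919 315.95124218117405 202.95870834681324 None
[ 0.21273588 -0.83184376  0.67835892]
wrist 309.70691628693146 320.8215521492706 198.58268756121691 [[ 1.03563958e-03 -9.62649064e-01 -2.70750266e-01  6.88379372e-02]
 [ 9.99999210e-01  1.18968580e-03 -4.04842318e-04  8.27452261e-04]
 [ 7.11828826e-04 -2.70749633e-01  9.62649536e-01 -1.23841175e-01]
 [ 0.00000000e+00  0.00000000e+00  0.00000000e+00  1.00000000e+00]]
{'t': 0.15, 'q': array([-1.18993561e-01,  5.32224374e-02,  1.61400434e+00,  1.17766314e-05,
        1.47601790e+00, -1.19024473e-01]), 'dq': array([ 0.00101006, -0.00076282, -0.0046835 , -0.00032576, -0.00181228,
        0.00042584]), 'effort': array([ 5.10442842e-04, -3.94241810e+01, -3.70721948e+01, -1.15854355e-04,
        4.61802789e-03,  5.00508997e-05]), 'tool_pos': array([6.24529260e-01, 6.37968409e-05, 2.49319359e-01]), 'tool_rot': array([-2.22048475e+00, -2.22055089e+00,  1.58896878e-03]), 'contact_force': array([-0.08087087,  0.37765591, -0.81319046]), 'wrist_torque': array([ 0.00067546, -0.01778662,  0.020668  ]), 'grip_force': 0.0, 'opening': 0.08512212374723128}
```

View pics/scene0.png

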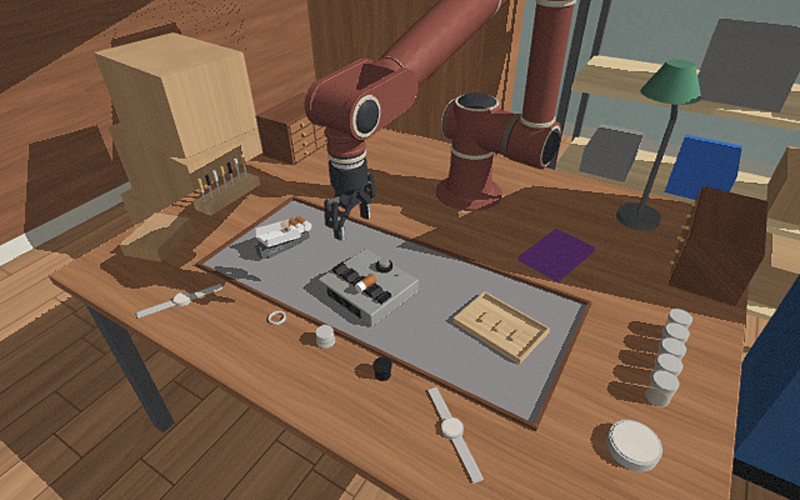

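View pics/wrist0.png

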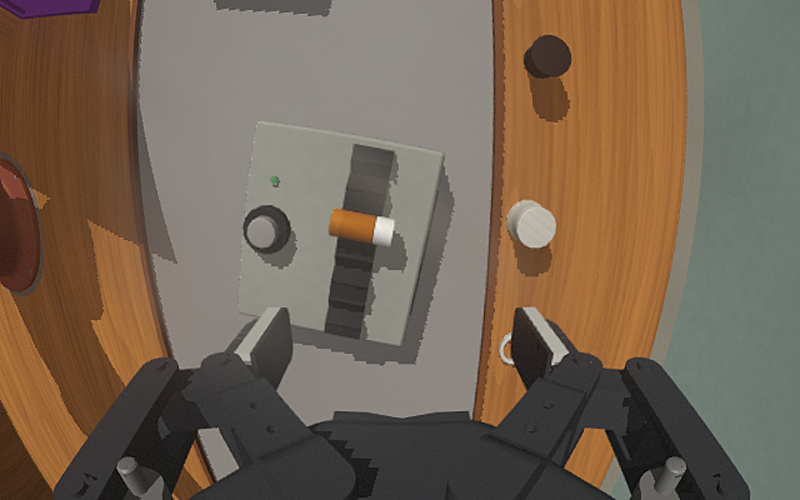

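The wrist view shows the demagnetiser (top corners about (256,122), (443,153), (403,345), (238,312)), with a vial in its second saddle from the top and the button at (263,231). In the scene view the track is at (285,235) and the wooden tray at (500,325). Next I zoom in on the track and the tray.

Run:
```python
from h import *
d=load("wrist0.png")
c=[pt(d,u/1.25,v/1.25,.042)[:2] for u,v in [(256,122),(443,153),(403,345),(238,312)]]
print(np.round(c,4),"mid",np.mean(c,0), [np.linalg.norm(c[i]-c[i-1]) for i in range(4)])
v=c[1]-c[0]+c[2]-c[3]; print("yaw",np.degrees(np.arctan2(v[1],v[0])))
print("button",pt(d,263/1.25,231/1.25,.055),"vial",pt(d,330/1.25,222/1.25,.062),pt(d,393/1.25,233/1.25,.062))
s=load("scene0.png")["img"]; a=cv2.resize(s[165:215,195:258],None,fx=6,fy=6,interpolation=cv2.INTER_CUBIC)
b=cv2.resize(s[225:295,355:445],None,fx=4.5,fy=4.5,interpolation=cv2.INTER_CUBIC)[:300,:405]
cv2.imwrite("pics/c1.png",np.hstack([a,np.pad(b,((0,0),(0,0),(0,0)))])[...,::-1])
s=load("side0.png")["img"];cv2.imwrite("pics/s1.png",cv2.resize(s,None,fx=1.25,fy=1.25)[...,::-1])
```

```text
[[ 0.4967  0.0913]
 [ 0.6604  0.06  ]
 [ 0.6268 -0.1224]
 [ 0.4609 -0.091 ]] mid [ 0.56121417 -0.01555651] [np.float64(0.18579402062096068), np.float64(0.1665886144620561), np.float64(0.18542429281140269), np.float64(0.1688035314179185)]
yaw -10.767273814180482
button [ 0.5031314  -0.00494839  0.055     ] vial [0.56586423 0.00396151 0.062     ] [ 0.61818106 -0.00548794  0.062     ]
```

View pics/c1.png

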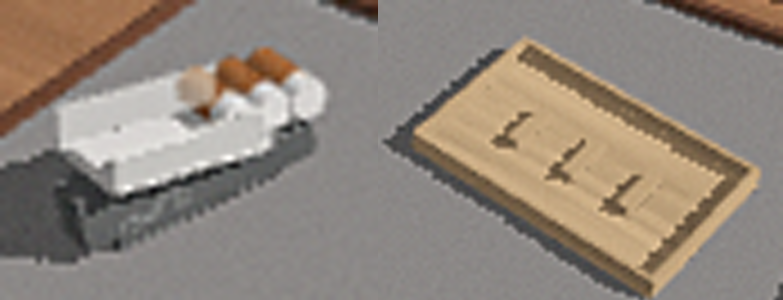

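View pics/s1.png

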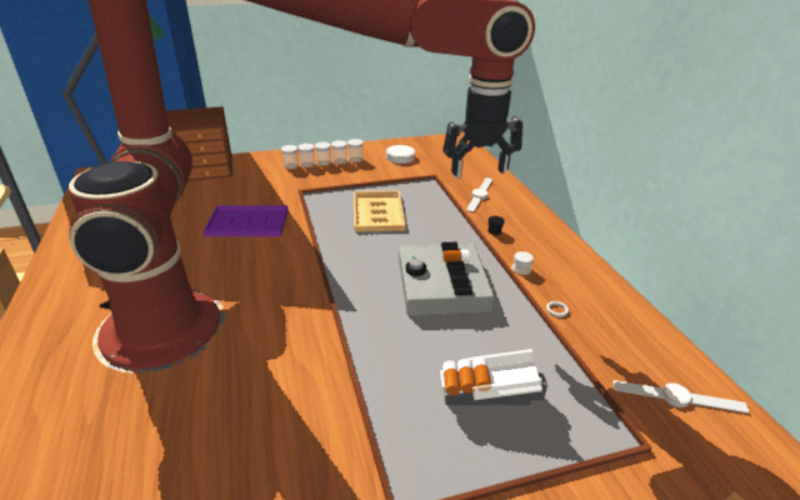

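Three vials lie on the track, with the low end towards the robot, and one lies in a saddle. So there are four vials and three free saddles. I estimate the positions of the track and tray.

Run:
```python
from h import *
s=load("side0.png");f=lambda u,v,z,k=s:np.round(pt(k,u/1.25,v/1.25,z),3)
print("vial1",f(451,375,.05),"vial3",f(482,371,.06),"track hi end",f(540,378,.06))
print("tray side",[f(*p,.016) for p in [(355,194),(402,194),(405,227),(357,228)]])
c=load("scene0.png")
g=lambda u,v,z:np.round(pt(c,355+(u-378)/4.5,225+v/4.5,z),3)
t=[g(*p,.016) for p in [(414,130),(527,40),(757,172),(652,293)]]
print("tray scene",t,np.mean(t,0))
g=lambda u,v,z:np.round(pt(c,195+u/6,165+v/6,z),3)
print("vial1 scene cap",g(310,98,.05),"v3",g(233,108,.06),"hi end",g(88,170,.075))
```

```text
vial1 [ 0.468 -0.3    0.05 ] vial3 [ 0.514 -0.313  0.06 ] track hi end [ 0.596 -0.35   0.06 ]
tray side [array([0.464, 0.403, 0.016]), array([0.587, 0.372, 0.016]), array([0.545, 0.206, 0.016]), array([0.432, 0.231, 0.016])]
tray scene [array([0.547, 0.217, 0.016]), array([0.43 , 0.246, 0.016]), array([0.468, 0.419, 0.016]), array([0.593, 0.397, 0.016])] [0.5095  0.31975 0.016  ]
vial1 scene cap [ 0.472 -0.279  0.05 ] v3 [ 0.513 -0.302  0.06 ] hi end [ 0.614 -0.316  0.075]
```

Request:
{"api": "servo_tool", "payload": {
  "increments": [
    [[8.5,-4,-2,0,-8.4],[8.5,-8,-4,0,-16.8],[8.5,-12,-6,0,-25.2],[8.5,-16,-8,0,-33.6],[8.5,-20,-9.7,0,-42]]
  ]
}}

```text
t: 0.65
tool_pos: [0.5276, -0.1994, 0.25]
tool_rot: [-1.281, -2.868, -0.0]
contact_force: [0.4, 0.1, -0.6]
opening: 0.085
grip_force: 0.0
```

Request:
{"api": "servo_tool", "payload": {
  "increments": [
    [[8.5,-1.4,-3.4,0,-8],[8.5,-2.8,-6.8,0,-16],[8.5,-4.2,-10.2,0,-24],[8.5,-4.2,-10.2,0,-28],[8.5,-4.2,-10.2,0,-28]]
  ]
}}

```text
t: 1.15
tool_pos: [0.4796, -0.2981, 0.2499]
tool_rot: [-0.562, -3.09, -0.001]
contact_force: [0.5, 0.7, -0.5]
opening: 0.0847
grip_force: 0.0
```

Run:
```python
from h import *
d=snap("wrist","w1.png",scale=1.25);print(d["obs"]["tool_pos"],d["obs"]["t"],d["obs"]["contact_force"])
```

```text
[ 0.47959762 -0.29806422  0.24990307] 1.15 [ 0.49635628  0.74286966 -0.49223766]
```

View pics/w1.png

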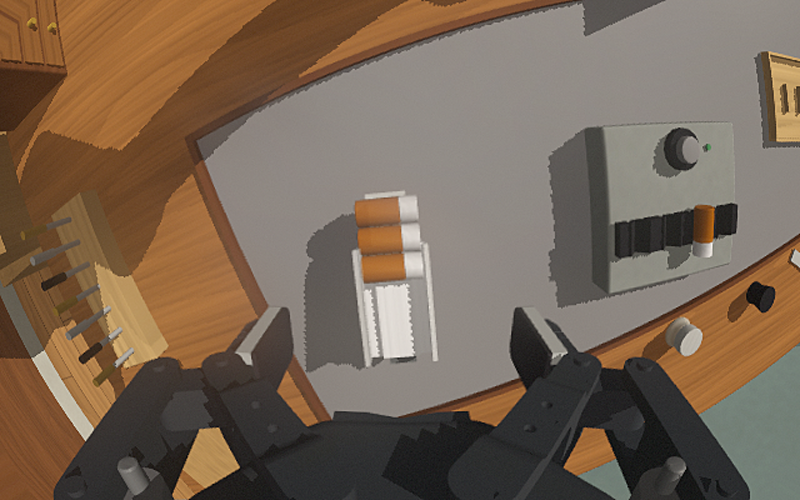

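The wrist view shows vial1 at the stop, ends (355,212) to (417,208), with vial2 at about (390,238) and vial3 at about (392,267). The cheeks run from (357,250) to (367,365) and from (427,245) to (436,360).

```bash
cat >> h.py <<'E'
def go(target,yaw_y=None,pos=None,rot=None):
    "tool-axis shift (cm) and turn (deg) to reach target xyz (m), tool-y yaw (deg)"
    o=ctrl.get_obs(); R=cv2.Rodrigues(np.array(o["tool_rot"] if rot is None else rot,float))[0]
    p=o["tool_pos"] if pos is None else pos
    s=R.T@(np.array(target)-p)*100; cur=np.degrees(np.arctan2(R[1,1],R[0,1]))
    t=None if yaw_y is None else -((yaw_y-cur+90)%180-90)
    return np.round(s,2),cur if t is None else round(t,2)
E
python3 - <<'E'
from h import *
d=load("w1.png");f=lambda u,v,z:np.round(pt(d,u/1.25,v/1.25,z),4)
for a,b,z in [((355,212),(417,208),.05),((358,239),(421,236),.0547),((361,269),(425,265),.0594)]:
    A,B=f(*a,z),f(*b,z);v=B-A;print(A,B,"mid",(A+B)/2,"len",np.linalg.norm(v),"yaw",np.degrees(np.arctan2(v[1],v[0])))
for a,b in [((357,252),(367,365)),((427,245),(436,360))]:
    A,B=f(*a,.066),f(*b,.088);v=B-A;print(A,B,np.degrees(np.arctan2(v[1],v[0])))
print("stop top", f(365,195,.05),f(405,191,.05))
c=[f(*p,.042) for p in [(587,127),(733,122),(735,266),(607,294)]];print(c,np.mean(c,0))
E
```

```text
[ 0.4573 -0.331   0.05  ] [ 0.4727 -0.2804  0.05  ] mid [ 0.465  -0.3057  0.05  ] len 0.05289158723275379 yaw 73.07248693585294
[ 0.4793 -0.3366  0.0547] [ 0.4957 -0.2854  0.0547] mid [ 0.4875 -0.311   0.0547] len 0.05376244042079936 yaw 72.23908807506253
[ 0.5039 -0.3434  0.0594] [ 0.5198 -0.2906  0.0594] mid [ 0.51185 -0.317    0.0594 ] len 0.05514208918784268 yaw 73.24104158281907
[ 0.4871 -0.3394  0.066 ] [ 0.5794 -0.3665  0.088 ] -16.362650377302913
[ 0.5019 -0.2829  0.066 ] [ 0.5955 -0.3087  0.088 ] -15.410391438149684
stop top [ 0.4468 -0.3176  0.05  ] [ 0.4556 -0.2849  0.05  ]
[array([ 0.4553, -0.1071,  0.042 ]), array([0.4963, 0.0939, 0.042 ]), array([0.6684, 0.0695, 0.042 ]), array([ 0.6233, -0.1253,  0.042 ])] [ 0.560825 -0.01725   0.042   ]
```

Run:
```python
from h import *
print(go([.4645,-.3055,.11],74.5))
```

```text
(array([ 1.16, -1.31, 13.99]), np.float64(-5.12))
```

Request:
{"api": "servo_tool", "payload": {
  "increments": [
    [[8.5,0.6,-0.7,4.5,-3],[8.5,1.2,-1.3,9,-5],[8.5,1.2,-1.3,14,-5],[8.5,1.2,-1.3,14,-5]]
  ]
}}

```text
t: 1.6
tool_pos: [0.4602, -0.3006, 0.1021]
tool_rot: [-0.422, -3.1, -0.014]
contact_force: [-0.7, 0.2, -0.9]
opening: 0.0847
grip_force: 0.0
```

Run:
```python
from h import *
d=snap("wrist","w2.png",scale=1.25);print(d["obs"]["tool_pos"],go(d["obs"]["tool_pos"]))
```

```text
[ 0.46015473 -0.30056375  0.10206979] (array([0.27, 0.12, 0.45]), np.float64(74.51741157118053))
```

View pics/w2.png

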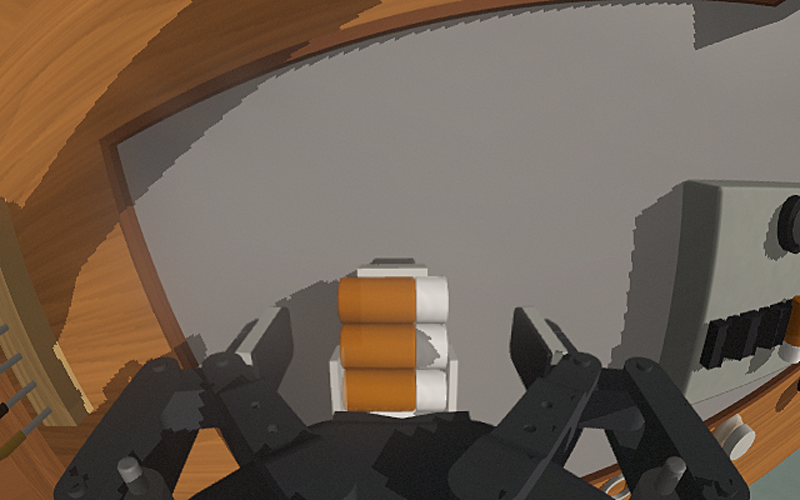

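Vial1 now lies square to the fingers, with ends at (338,300) and (448,297).

Run:
```python
from h import *
d=load("w2.png");f=lambda u,v,z:pt(d,u/1.25,v/1.25,z)
for a,b,z in [((338,300),(448,297),.05),((340,345),(448,345),.0547)]:
    A,B=f(*a,z),f(*b,z);v=B-A;print("mid",(A+B)/2,"len",np.linalg.norm(v),"yaw",np.degrees(np.arctan2(v[1],v[0])))
print(f(358,272,.05),f(427,272,.05))
o=ctrl.get_obs();print(o["tool_pos"],go([.4645,-.3055,.053],74.5))
```

```text
mid [ 0.46566341 -0.30538788  0.05      ] len 0.05458930308423166 yaw 76.20568709514113
mid [ 0.48870501 -0.3113109   0.0547    ] len 0.05483397230502308 yaw 74.54448710003696
[ 0.44776627 -0.31779325  0.05      ] [ 0.45667181 -0.28571374  0.05      ]
[ 0.46249085 -0.30249754  0.10650979] (array([-0.32, -0.26,  5.35]), np.float64(0.02))
```

Request:
{"api": "servo_tool", "payload": {
  "increments": [
    [[7,0,0,1,0],[7,0,0,2.5,0],[7,0,0,3.5,0],[7,0,0,3.5,0],[7,0,0,3.5,0]]
  ]
}}

```text
t: 2.15
tool_pos: [0.4646, -0.3053, 0.0755]
tool_rot: [0.423, 3.113, -0.0]
contact_force: [-0.6, -0.7, -0.0]
opening: 0.0699
grip_force: 0.0
```

Run:
```python
from h import *
o=ctrl.get_obs();print(o["tool_pos"],go([.4647,-.3055,.054],74.5))
```

```text
[ 0.46462338 -0.30529571  0.07547193] (array([-0.01, -0.02,  2.15]), np.float64(0.01))
```

Request:
{"api": "servo_tool", "payload": {
  "increments": [
    [[7,0,0,1,0],[7,0,0,2.2,0],[5.6,0,0,2.2,0],[5,0,0,2.2,0],[4.6,0,0,2.2,0]]
  ],
  "newtons": 50
}}

```text
t: 2.65
tool_pos: [0.4644, -0.3052, 0.0532]
tool_rot: [-0.423, -3.113, -0.0]
contact_force: [-0.6, 0.0, 0.5]
opening: 0.051
grip_force: 52.0
```

Request:
{"api": "servo_tool", "payload": {
  "increments": [
    [[4.6,0,0,0,0],[4.6,0,0,0,0],[4.6,0,0,0,0]]
  ]
}}

```text
t: 2.95
tool_pos: [0.4646, -0.3053, 0.0535]
tool_rot: [0.423, 3.113, -0.0]
contact_force: [-0.0, 0.5, -0.7]
opening: 0.0509
grip_force: 52.0
```

```bash
cat >> h.py <<'E'
def plan(start,goal,n):
    "start/goal (x,y,z m, yaw deg of tool y); n rows straight; prints per-call end (cm,deg) for even rows"
    s=np.array(start,float); g=np.array(goal,float); g[3]=s[3]+((g[3]-s[3]+90)%180-90); k0=0
    while k0<n:
        m=min(5,n-k0); a=s+(g-s)*k0/n; b=s+(g-s)*(k0+m)/n; y=np.radians(a[3]); d=b-a
        print(m,"rows:",np.round([100*(d[0]*-np.sin(y)+d[1]*np.cos(y)),100*(d[0]*np.cos(y)+d[1]*np.sin(y)),-100*d[2],-d[3]],2)); k0+=m
def demag(x,y,m=(.561,-.0164),a=-10.6):
    c,s=np.cos(np.radians(a)),np.sin(np.radians(a)); return m[0]+c*x-s*y,m[1]+s*x+c*y
E
python3 - <<'E'
from h import *
o=ctrl.get_obs();print(o["tool_pos"],go(o["tool_pos"])[1])
p=demag(.025,.063);print(p);plan((.4647,-.3053,.1335,74.5),(*p,.1335,-10.6),12)
E
```

```text
[ 0.46460472 -0.30531999  0.05352015] 74.51074600581427
(np.float64(0.5971623188173403), np.float64(0.04092614323110391))
5 rows: [-1.46 15.38 -0.   35.46]
5 rows: [ 7.73 13.37 -0.   35.46]
2 rows: [ 5.62  2.56 -0.   14.18]
```

Request:
{"api": "servo_tool", "payload": {
  "increments": [
    [[4.6,0,0,-0.5,0],[4.6,0,0,-1.5,0],[4.6,0,0,-3.5,0],[4.6,0,0,-6,0],[4.6,0,0,-8,0]]
  ]
}}

```text
t: 3.45
tool_pos: [0.4651, -0.3057, 0.1358]
tool_rot: [0.423, 3.111, -0.002]
contact_force: [1.6, -0.3, -0.5]
opening: 0.0513
grip_force: 52.1
```

Request:
{"api": "servo_tool", "payload": {
  "increments": [
    [[4.6,-0.3,3.1,0,7.1],[4.6,-0.6,6.2,0,14.2],[4.6,-0.9,9.2,0,21.3],[4.6,-1.2,12.3,0,28.4],[4.6,-1.5,15.4,0,35.5]]
  ]
}}

```text
t: 3.95
tool_pos: [0.5208, -0.1599, 0.1347]
tool_rot: [1.359, 2.83, 0.0]
contact_force: [0.7, 0.2, -1.1]
opening: 0.0508
grip_force: 52.2
```

Request:
{"api": "servo_tool", "payload": {
  "increments": [
    [[4.6,1.5,2.7,0,7.1],[4.6,3.1,5.4,0,14.2],[4.6,4.6,8,0,21.3],[4.6,6.2,10.7,0,28.4],[4.6,7.7,13.4,0,35.5]]
  ]
}}

```text
t: 4.45
tool_pos: [0.5765, -0.0154, 0.1346]
tool_rot: [2.157, 2.282, 0.002]
contact_force: [-0.3, -0.4, 0.1]
opening: 0.0508
grip_force: 52.2
```

Request:
{"api": "servo_tool", "payload": {
  "increments": [
    [[4.6,2.8,1.3,0,7.1],[4.6,5.6,2.6,0,14.2],[4.6,5.6,2.6,0,14.2],[4.6,5.6,2.6,0,14.2],[4.6,5.6,2.6,0,14.2]]
  ]
}}

```text
t: 4.95
tool_pos: [0.5982, 0.0401, 0.1337]
tool_rot: [2.418, 2.005, 0.0]
contact_force: [-0.3, -0.3, -0.3]
opening: 0.051
grip_force: 52.2
```

Run:
```python
from h import *
d=snap("wrist","w3.png",scale=1.25);print(d["obs"]["tool_pos"],go([*demag(.025,.063),.064],-10.6))
```

```text
[0.59815646 0.04014299 0.1337337 ] (array([ 0.08, -0.11,  6.97]), np.float64(-0.11))
```

View pics/w3.png

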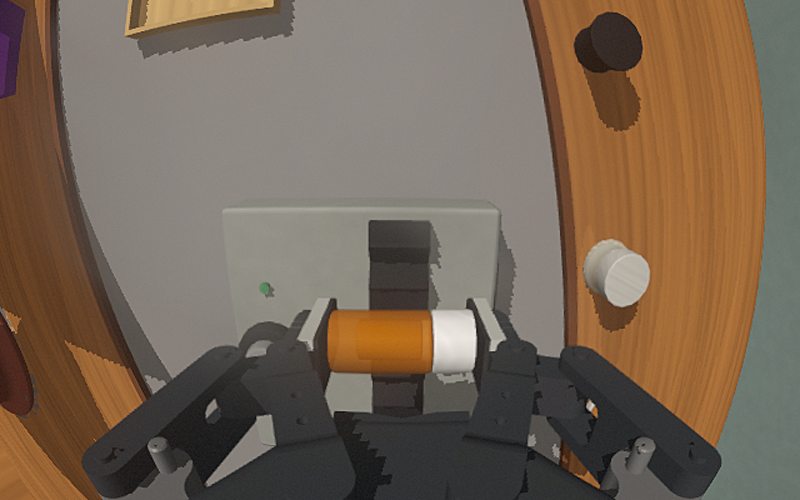

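Vial1 is held level and square. The box's far corners are at (223,209) and (500,207), and the saddle block spans columns 369–431, starting at row 221.

```bash
python3 - <<'E'
from h import *
d=load("w3.png")
for n,x,y,z in [("cL",-.085,.095,.042),("cR",.085,.095,.042),("ridge far",.008,.084,.055),("ridge far R",.042,.084,.055),("ridge between",.008,.042,.055),("r",.042,.042,.055)]:
    print(n,np.round(px(d,[*demag(x,y),z])*1.25))
for u,v in [(223,209),(500,207)]: print(pt(d,u/1.25,v/1.25,.042))
E
python3 - <<'E'
import sys;sys.path.insert(0,'.')
from h import *
d=load("w3.png");im=d["img"][160:340,220:440];cv2.imwrite("pics/w3c.png",cv2.resize(im,None,fx=3,fy=3)[...,::-1])
E
```

```text
cL [218. 210.]
cR [502. 208.]
ridge far [366. 231.]
ridge far R [429. 231.]
ridge between [368. 303.]
r [428. 303.]
[0.49877742 0.09235358 0.042     ]
[0.66096702 0.06191945 0.042     ]
```

View pics/w3c.png

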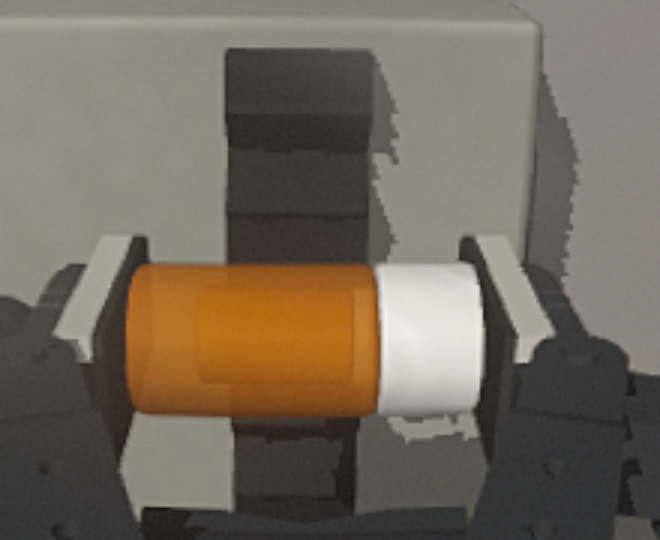

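Run:
```python
from h import *
d=load("w3.png")
for y,z in [(.084,.042),(.081,.055),(.075,.055),(.063,.044),(.051,.055),(.045,.055),(.042,.044),(.021,.055)]:
    print(y,z,np.round(px(d,[*demag(.025,y),z])*1.25))
```

```text
0.084 0.042 [398. 226.]
0.081 0.055 [398. 236.]
0.075 0.055 [398. 247.]
0.063 0.044 [398. 262.]
0.051 0.055 [398. 288.]
0.045 0.055 [398. 298.]
0.042 0.044 [398. 295.]
0.021 0.055 [398. 335.]
```

Request:
{"api": "servo_tool", "payload": {
  "increments": [
    [[4.6,0.1,-0.1,2,0],[4.6,0.1,-0.1,4.5,0],[4.6,0.1,-0.1,6,0],[4.6,0.1,-0.1,6.6,0],[4.6,0.1,-0.1,6.9,0]]
  ]
}}

```text
t: 5.5
tool_pos: [0.5972, 0.0415, 0.0638]
tool_rot: [-2.419, -2.004, 0.001]
contact_force: [0.8, -0.2, -0.8]
opening: 0.051
grip_force: 52.2
```

Request:
{"api": "servo_tool", "payload": {
  "increments": [
    [[4.6,0,0,0,0],[4.6,0,0,0,0]]
  ]
}}

```text
t: 5.7
tool_pos: [0.5983, 0.0419, 0.0655]
tool_rot: [2.418, 2.004, 0.002]
contact_force: [-0.6, -0.1, -0.8]
opening: 0.0511
grip_force: 52.2
```

Request:
{"api": "servo_tool", "payload": {
  "increments": [
    [[4.6,0,0,0.1,0],[4.6,0,0,0.15,0],[5.4,0,0,0.15,0],[5.8,0,0,0.15,0],[6.5,0,0,0.15,0]]
  ]
}}

```text
t: 6.2
tool_pos: [0.5976, 0.042, 0.0629]
tool_rot: [2.418, 2.005, 0.0]
contact_force: [-0.3, -1.0, -0.4]
opening: 0.0648
grip_force: 0.0
```

Request:
{"api": "servo_tool", "payload": {
  "increments": [
    [[6.8,0,0,0,0],[7,0,0,0,0],[7,0,0,-1.5,0],[7,0,0,-4,0],[7,0,0,-8,0]]
  ]
}}

```text
t: 6.7
tool_pos: [0.5956, 0.0421, 0.1418]
tool_rot: [-2.416, -2.003, 0.006]
contact_force: [0.3, 0.1, -0.3]
opening: 0.0703
grip_force: 0.0
```

Run:
```python
from h import *
d=snap("wrist","w4.png",scale=1.25);o=ctrl.get_obs();print(o["tool_pos"],go(o["tool_pos"])[1])
plan((*demag(.025,.063),.144,-10.6),(.4647,-.3053,.144,74.5),12)
```

```text
[0.6009766  0.04193635 0.1521041 ] -10.68021568025537
5 rows: [-15.2   -2.77  -0.   -35.46]
5 rows: [-10.77 -11.07  -0.   -35.46]
2 rows: [ -0.94  -6.11  -0.   -14.18]
```

View pics/w4.png

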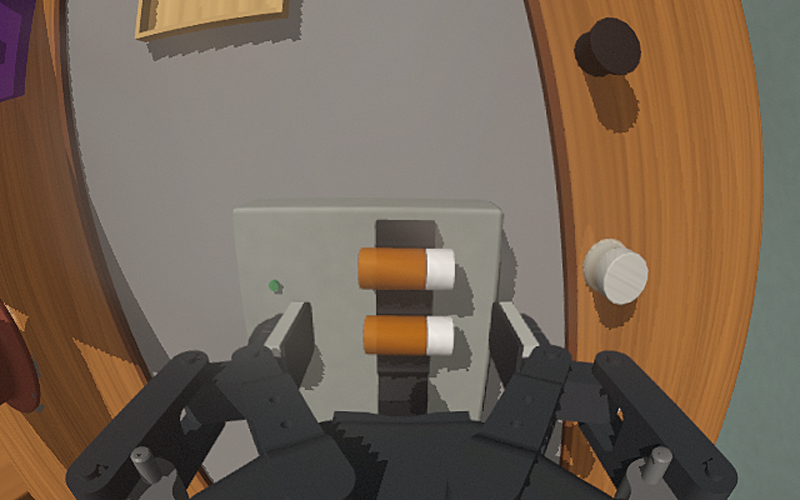

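Vial1 is seated in the far saddle, at (406,269), with vial4 beside it at (408,335). I go back for vial2.

Request:
{"api": "servo_tool", "payload": {
  "increments": [
    [[7,-3,-0.6,0,-7.1],[7,-6.1,-1.1,0,-14.2],[7,-9.1,-1.7,0,-21.3],[7,-12.2,-2.2,0,-28.4],[7,-15.2,-2.8,0,-35.5]]
  ]
}}

```text
t: 7.25
tool_pos: [0.5417, -0.1034, 0.1443]
tool_rot: [1.684, 2.65, 0.001]
contact_force: [0.2, -0.1, 0.7]
opening: 0.0702
grip_force: 0.0
```

Request:
{"api": "servo_tool", "payload": {
  "increments": [
    [[7,-2.2,-2.2,0,-7.1],[7,-4.3,-4.4,0,-14.2],[7,-6.5,-6.6,0,-21.3],[7,-8.6,-8.9,0,-28.4],[7,-10.8,-11.1,0,-35.5]]
  ]
}}

```text
t: 7.75
tool_pos: [0.4861, -0.2481, 0.1442]
tool_rot: [0.797, 3.037, -0.001]
contact_force: [-0.0, 0.7, -0.0]
opening: 0.0699
grip_force: 0.0
```

Request:
{"api": "servo_tool", "payload": {
  "increments": [
    [[7,-0.5,-3,1,-7.1],[7,-0.9,-6.1,3,-14.2],[7,-0.9,-6.1,3,-14.2],[7,-0.9,-6.1,3,-14.2],[7,-0.9,-6.1,3,-14.2]]
  ]
}}

```text
t: 8.25
tool_pos: [0.4647, -0.304, 0.114]
tool_rot: [0.423, 3.111, -0.001]
contact_force: [0.4, 1.0, 0.4]
opening: 0.0701
grip_force: 0.0
```

Run:
```python
from h import *
d=snap("wrist","w5.png",crop=(160,160,480,360),scale=2.5);o=ctrl.get_obs();print(o["tool_pos"],go([.4647,-.3055,.053],74.5))
for P in [(.4647,-.3055,.05),(.4877,-.312,.0547),(.5105,-.3186,.059)]: print((px(d,P)-160)*2.5)
```

```text
[ 0.46482804 -0.30380311  0.11403323] (array([-0.02, -0.16,  6.1 ]), np.float64(0.04))
[394.57348534 154.15256412]
[394.17307078 245.24582657]
[393.31870472 329.43075237]
```

View pics/w5.png

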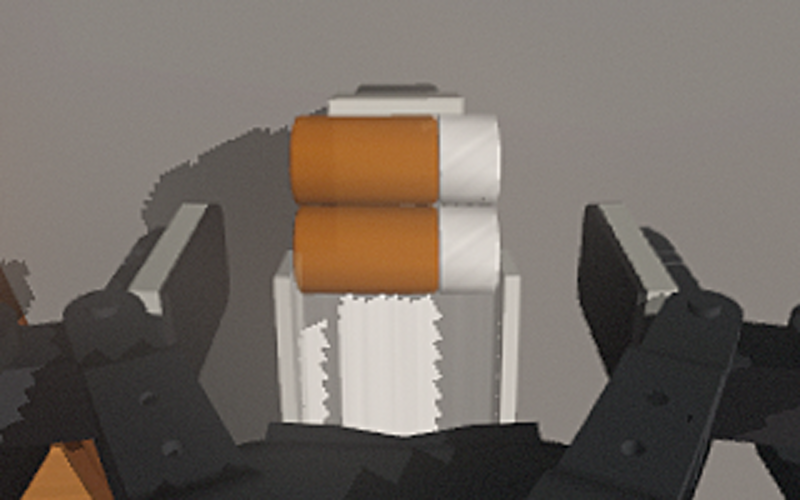

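Vial2 has rolled to the stop, at (396,160), with vial3 behind it. I repeat the same grasp.

Request:
{"api": "servo_tool", "payload": {
  "increments": [
    [[7,0,-0.15,2.5,0],[7,0,-0.15,4.5,0],[7,0,-0.15,6.1,0],[7,0,-0.15,6.1,0],[5.6,0,-0.15,6.1,0]]
  ]
}}

```text
t: 8.8
tool_pos: [0.4639, -0.3054, 0.0522]
tool_rot: [0.422, 3.113, -0.0]
contact_force: [0.3, -0.1, 0.9]
opening: 0.0574
grip_force: 0.0
```

Request:
{"api": "servo_tool", "payload": {
  "increments": [
    [[5,0,0,0,0],[4.6,0,0,0,0],[4.6,0,0,0,0],[4.6,0,0,0,0],[4.6,0,0,0,0]]
  ]
}}

```text
t: 9.3
tool_pos: [0.4642, -0.3062, 0.053]
tool_rot: [0.423, 3.111, -0.001]
contact_force: [0.2, 0.7, 6.3]
opening: 0.0514
grip_force: 52.5
```

Request:
{"api": "servo_tool", "payload": {
  "increments": [
    [[4.6,0,0,-0.5,0],[4.6,0,0,-1.5,0],[4.6,0,0,-3.5,0],[4.6,0,0,-6,0],[4.6,0,0,-8,0]]
  ]
}}

```text
t: 9.8
tool_pos: [0.4634, -0.3057, 0.1333]
tool_rot: [0.423, 3.113, -0.0]
contact_force: [-0.0, -0.4, -0.8]
opening: 0.0514
grip_force: 52.4
```

Run:
```python
from h import *
o=ctrl.get_obs();print(o["tool_pos"])
for y in (-.021,-.063):
  p=demag(.025,y);print(p);plan((.4647,-.3055,.133,74.5),(*p,.133,-10.6),11); print("back");plan((*p,.144,-10.6),(.4647,-.3055,.114,74.5),11)
```

```text
[ 0.46342306 -0.30569635  0.13329439]
(np.float64(0.5817104053658718), np.float64(-0.04164042609745865))
5 rows: [-1.92 12.98 -0.   38.68]
5 rows: [ 6.61 11.33 -0.   38.68]
1 rows: [ 2.45  0.94 -0.    7.74]
back
5 rows: [-12.77  -3.02   1.36 -38.68]
5 rows: [ -8.08 -10.34   1.36 -38.68]
1 rows: [ 0.03 -2.62  0.27 -7.74]
(np.float64(0.5739844486401375), np.float64(-0.08292371076173993))
5 rows: [-2.08 11.08 -0.   38.68]
5 rows: [ 5.3   9.95 -0.   38.68]
1 rows: [ 2.07  0.89 -0.    7.74]
back
5 rows: [-10.86  -3.02   1.36 -38.68]
5 rows: [ -6.59  -9.15   1.36 -38.68]
1 rows: [ 0.11 -2.25  0.27 -7.74]
```

Request:
{"api": "servo_tool", "payload": {
  "increments": [
    [[4.6,-0.4,2.6,0,7.7],[4.6,-0.8,5.2,0,15.5],[4.6,-1.1,7.8,0,23.2],[4.6,-1.5,10.4,0,31],[4.6,-1.9,13,0,38.7]]
  ]
}}

```text
t: 10.3
tool_pos: [0.5165, -0.1844, 0.1321]
tool_rot: [-1.439, -2.792, 0.0]
contact_force: [0.9, -0.4, 0.3]
opening: 0.0511
grip_force: 52.4
```

Request:
{"api": "servo_tool", "payload": {
  "increments": [
    [[4.6,1.3,2.3,0,7.7],[4.6,2.6,4.5,0,15.5],[4.6,4,6.8,0,23.2],[4.6,5.3,9,0,31],[4.6,6.6,11.3,0,38.7]]
  ]
}}

```text
t: 10.8
tool_pos: [0.5695, -0.0648, 0.1321]
tool_rot: [-2.283, -2.158, 0.001]
contact_force: [0.8, -0.1, -0.9]
opening: 0.0509
grip_force: 52.4
```

Request:
{"api": "servo_tool", "payload": {
  "increments": [
    [[4.6,2.4,0.9,0,7.7],[4.6,2.4,0.9,0,7.7],[4.6,2.4,0.9,1,7.7],[4.6,2.4,0.9,1,7.7],[4.6,2.4,0.9,1,7.7]]
  ]
}}

```text
t: 11.3
tool_pos: [0.5788, -0.043, 0.1209]
tool_rot: [-2.416, -2.006, 0.002]
contact_force: [-0.1, -0.5, -0.5]
opening: 0.0511
grip_force: 52.4
```

Run:
```python
from h import *
d=snap("wrist","w6.png",crop=(160,160,480,360),scale=2.5);o=ctrl.get_obs();print(o["tool_pos"],o["opening"],go([*demag(.025,-.021),.064],-10.6))
```

```text
[ 0.57918863 -0.04306842  0.12134078] 0.05126133093713312 (array([0.19, 0.23, 5.73]), np.float64(-0.03))
```

View pics/w6.png

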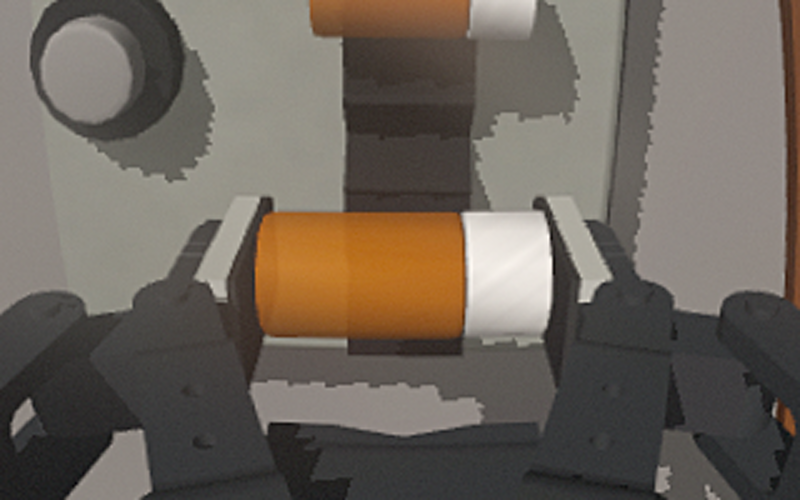

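Run:
```python
from h import *
d=load("w6.png")
for y,z in [(.021,.06),(-.009,.055),(-.033,.055),(-.051,.055),(-.075,.055),(-.095,.042)]:
    print(y,np.round((px(d,[*demag(.025,y),z])-160)*2.5))
print("btn",np.round((px(d,[*demag(-.058,0),.055])-160)*2.5))
print("btn",np.round((px(d,[*demag(-.058,0),.060])-160)*2.5))
```

```text
0.021 [410. -11.]
-0.009 [410. 103.]
-0.033 [409. 190.]
-0.051 [409. 250.]
-0.075 [409. 324.]
-0.095 [408. 355.]
btn [98. 70.]
btn [91. 74.]
```

The mouth edges of saddle −21 are at rows 105 and 195, where I predicted 103 and 190. The aim is good, so I lower the vial.

Request:
{"api": "servo_tool", "payload": {
  "increments": [
    [[4.6,0.2,0.2,2,0],[4.6,0.2,0.2,4,0],[4.6,0.2,0.2,5.2,0],[4.6,0.2,0.2,5.7,0],[4.6,0.2,0.2,5.7,0]]
  ]
}}

```text
t: 11.85
tool_pos: [0.5818, -0.0409, 0.0645]
tool_rot: [-2.417, -2.006, 0.001]
contact_force: [-0.1, 0.2, -0.3]
opening: 0.0508
grip_force: 52.5
```

Request:
{"api": "servo_tool", "payload": {
  "increments": [
    [[5,0,0,0,0],[5.4,0,0,0,0],[5.8,0,0,0,0],[6.5,0,0,0,0],[7,0,0,0,0]]
  ]
}}

```text
t: 12.35
tool_pos: [0.5823, -0.0407, 0.0651]
tool_rot: [2.417, 2.007, 0.001]
contact_force: [-0.2, 0.0, 0.4]
opening: 0.07
grip_force: 0.0
```

Request:
{"api": "servo_tool", "payload": {
  "increments": [
    [[7,0,0,0,0],[7,0,0,-1.5,0],[7,0,0,-4,0],[7,0,0,-7,0],[7,0,0,-8,0]]
  ]
}}

```text
t: 12.85
tool_pos: [0.5844, -0.0411, 0.1498]
tool_rot: [2.412, 2.003, 0.007]
contact_force: [0.8, -0.0, 0.5]
opening: 0.07
grip_force: 0.0
```

Request:
{"api": "servo_tool", "payload": {
  "increments": [
    [[7,-2.6,-0.6,0.3,-7.7],[7,-5.1,-1.2,0.5,-15.5],[7,-7.7,-1.8,0.8,-23.2],[7,-10.2,-2.4,1.1,-31],[7,-12.8,-3,1.4,-38.7]]
  ]
}}

```text
t: 13.35
tool_pos: [0.5285, -0.1618, 0.1307]
tool_rot: [-1.608, -2.699, 0.0]
contact_force: [-0.4, -0.6, -0.4]
opening: 0.0695
grip_force: 0.0
```

Request:
{"api": "servo_tool", "payload": {
  "increments": [
    [[7,-1.6,-2.1,0.3,-7.7],[7,-3.2,-4.2,0.5,-15.5],[7,-4.9,-6.2,0.8,-23.2],[7,-6.5,-8.3,1.1,-31],[7,-8.1,-10.4,1.4,-38.7]]
  ]
}}

```text
t: 13.85
tool_pos: [0.4749, -0.2823, 0.1167]
tool_rot: [-0.623, -3.079, -0.0]
contact_force: [0.1, 0.4, 1.0]
opening: 0.0695
grip_force: 0.0
```

Request:
{"api": "servo_tool", "payload": {
  "increments": [
    [[7,0,-2.6,0.3,-7.7],[7,0,-2.6,0.3,-7.7],[7,0,-2.6,0.3,-7.7],[7,0,-2.6,0.3,-7.7]]
  ]
}}

```text
t: 14.25
tool_pos: [0.4655, -0.3047, 0.1138]
tool_rot: [-0.424, -3.113, -0.001]
contact_force: [0.2, -0.3, -0.6]
opening: 0.0699
grip_force: 0.0
```

Run:
```python
from h import *
d=snap("wrist","w7.png",scale=1.25);o=ctrl.get_obs();print(o["tool_pos"],go([.4647,-.3057,.053],74.5))
print(px(d,(.4647,-.3055,.05))*1.25)
for y in (-.063,-.021,.021,.063):print(px(d,[*demag(.025,y),.06])*1.25)
```

```text
[ 0.46564625 -0.30457667  0.1138626 ] (array([ 0.06, -0.13,  6.09]), np.float64(0.02))
[397.99367469 275.70480817]
[735.65536447 332.71952699]
[767.15757478 322.63057753]
[793.18893974 313.55956437]
[814.85641085 305.46492455]
```

View pics/w7.png

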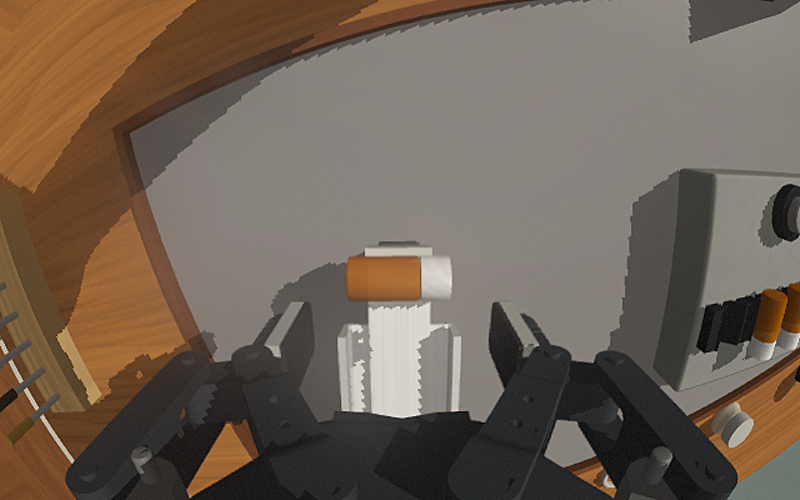

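Vial2 is seated at (767,325), and vial3 is at the stop at (400,278). Next I take vial3 to saddle −63.

Request:
{"api": "servo_tool", "payload": {
  "increments": [
    [[7,0,-0.1,2.5,0],[7,0,-0.1,4.5,0],[7,0,-0.1,6.1,0],[7,0,-0.1,6.1,0],[5.6,0,-0.1,6.1,0]]
  ]
}}

```text
t: 14.8
tool_pos: [0.4652, -0.306, 0.0528]
tool_rot: [-0.423, -3.113, -0.0]
contact_force: [0.2, 0.2, -0.2]
opening: 0.0572
grip_force: 0.0
```

Request:
{"api": "servo_tool", "payload": {
  "increments": [
    [[5,0,0,0,0],[4.6,0,0,0,0],[4.6,0,0,0,0],[4.6,0,0,0,0],[4.6,0,0,0,0]]
  ]
}}

```text
t: 15.3
tool_pos: [0.4656, -0.3068, 0.0538]
tool_rot: [0.423, 3.111, -0.001]
contact_force: [0.2, -0.2, 3.4]
opening: 0.0513
grip_force: 52.4
```

Request:
{"api": "servo_tool", "payload": {
  "increments": [
    [[4.6,0,0,-0.5,0],[4.6,0,0,-1.5,0],[4.6,0,0,-3.5,0],[4.6,0,0,-6,0],[4.6,0,0,-8,0]]
  ]
}}

```text
t: 15.8
tool_pos: [0.465, -0.3064, 0.1344]
tool_rot: [0.423, 3.113, -0.001]
contact_force: [0.0, -0.9, -0.6]
opening: 0.051
grip_force: 52.4
```

Request:
{"api": "servo_tool", "payload": {
  "increments": [
    [[4.6,-0.4,2.2,0,7.7],[4.6,-0.8,4.4,0,15.5],[4.6,-1.2,6.6,0,23.2],[4.6,-1.6,8.9,0,31],[4.6,-2,11.1,0,38.7]]
  ]
}}

```text
t: 16.3
tool_pos: [0.514, -0.2038, 0.1332]
tool_rot: [-1.439, -2.793, 0.0]
contact_force: [0.4, -0.0, 0.7]
opening: 0.0514
grip_force: 52.5
```

Request:
{"api": "servo_tool", "payload": {
  "increments": [
    [[4.6,1.1,2,0,7.7],[4.6,2.1,4,0,15.5],[4.6,3.2,6,0,23.2],[4.6,4.2,8,0,31],[4.6,5.3,10,0,38.7]]
  ]
}}

```text
t: 16.8
tool_pos: [0.5641, -0.1023, 0.1332]
tool_rot: [-2.283, -2.158, 0.0]
contact_force: [0.9, 0.1, -0.8]
opening: 0.051
grip_force: 52.5
```

Request:
{"api": "servo_tool", "payload": {
  "increments": [
    [[4.6,2.1,0.9,0,7.7],[4.6,2.1,0.9,0,7.7],[4.6,2.1,0.9,1,7.7],[4.6,2.1,0.9,1,7.7],[4.6,2.1,0.9,1,7.7]]
  ]
}}

```text
t: 17.3
tool_pos: [0.5731, -0.0833, 0.1219]
tool_rot: [-2.416, -2.006, 0.002]
contact_force: [-0.1, -1.0, -0.1]
opening: 0.051
grip_force: 52.5
```

Run:
```python
from h import *
d=snap("wrist","w8.png",crop=(160,160,480,360),scale=2.5);o=ctrl.get_obs();print(o["tool_pos"],o["opening"],go([*demag(.025,-.063),.064],-10.6))
for y,z in [(-.021,.06),(-.051,.055),(-.075,.055)]:
    print(y,np.round((px(d,[*demag(.025,y),z])-160)*2.5))
```

```text
[ 0.57349464 -0.08341002  0.1223796 ] 0.05118646680187593 (array([0.06, 0.04, 5.84]), np.float64(-0.02))
-0.021 [403.  -7.]
-0.051 [403. 107.]
-0.075 [403. 193.]
```

View pics/w8.png

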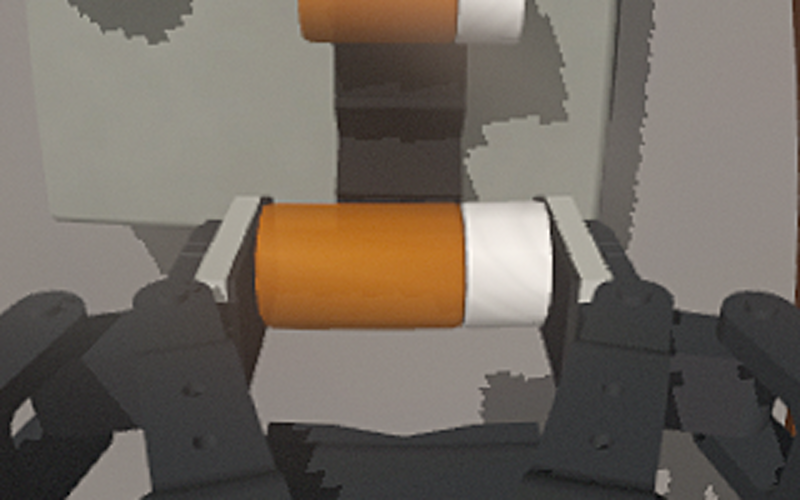

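The saddle −63 mouth edges are at rows 107 and 200, as predicted. I lower, release, and go above the button with the fingers closed.

Request:
{"api": "servo_tool", "payload": {
  "increments": [
    [[4.6,0,0,2,0],[4.6,0,0,4,0],[4.6,0,0,5.2,0],[4.6,0,0,5.75,0],[4.6,0,0,5.75,0]]
  ]
}}

```text
t: 17.85
tool_pos: [0.574, -0.0831, 0.0652]
tool_rot: [-2.417, -2.006, 0.001]
contact_force: [-0.5, 0.1, 0.5]
opening: 0.0511
grip_force: 52.4
```

Request:
{"api": "servo_tool", "payload": {
  "increments": [
    [[5,0,0,0,0],[5.4,0,0,0,0],[5.8,0,0,0,0],[6.5,0,0,0,0],[7,0,0,0,0]]
  ]
}}

```text
t: 18.35
tool_pos: [0.5742, -0.0826, 0.0656]
tool_rot: [2.416, 2.007, 0.001]
contact_force: [0.2, -0.2, -0.0]
opening: 0.07
grip_force: 0.0
```

Request:
{"api": "servo_tool", "payload": {
  "increments": [
    [[7,0,0,0,0],[7,0,0,-1.5,0],[7,0,0,-4,0],[7,0,0,-7,0],[7,0,0,-8,0]]
  ]
}}

```text
t: 18.85
tool_pos: [0.5763, -0.0833, 0.1502]
tool_rot: [2.412, 2.003, 0.006]
contact_force: [0.5, -1.4, 1.1]
opening: 0.0699
grip_force: 0.0
```

Request:
{"api": "servo_tool", "payload": {
  "increments": [
    [[6,1.5,-2,0,0],[4,3,-4,0,0],[2,4.5,-6,0,0],[0,6.2,-8.3,0,0],[0,6.2,-8.3,0,0]]
  ]
}}

```text
t: 19.35
tool_pos: [0.5018, -0.0046, 0.1446]
tool_rot: [-2.413, -2.009, 0.001]
contact_force: [-0.9, -1.0, 0.3]
opening: 0.0018
grip_force: 0.0
```

Request:
{"api": "servo_tool", "payload": {
  "increments": [
    [[0,0,0,0,0],[0,0,0,0,0],[0,0,0,0,0],[0,0,0,0,0]]
  ]
}}

```text
t: 19.75
tool_pos: [0.5043, -0.007, 0.1453]
tool_rot: [2.418, 2.006, -0.0]
contact_force: [0.8, 0.3, -0.8]
opening: -0.0
grip_force: 0.0
```

Run:
```python
from h import *
d=snap("wrist","w9.png",scale=1.25);o=ctrl.get_obs();print(o["tool_pos"],o["opening"],go([*demag(-.058,0),.085],-10.6))
print([px(d,[*demag(-.058,0),z])*1.25 for z in(.052,.06)])
for y in (-.063,-.021,.021,.063):print(px(d,[*demag(.025,y),.06])*1.25)
```

```text
[ 0.50421146 -0.00695521  0.14529292] 0.0003716621708138054 (array([ 0.12, -0.04,  6.03]), np.float64(-0.03))
[array([398.92756035, 259.09675941]), array([398.84463227, 263.29275788])]
[526.55374933 354.57667726]
[535.10962338 295.49231195]
[542.22941854 228.17737382]
[546.81033886 155.46859743]
```

View pics/w9.png

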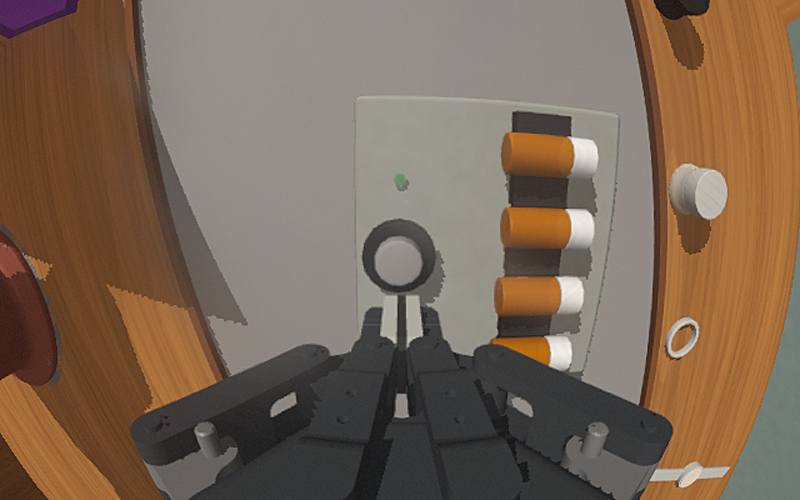

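All four vials are in the saddles, at (550,155), (548,228), (538,296) and (530,352), and the button is at (398,260) just ahead of the fingertips. I lower towards the button.

Request:
{"api": "servo_tool", "payload": {
  "increments": [
    [[0,0.1,0,2,0],[0,0.1,0,4,0],[0,0.1,0,5.5,0],[0,0.1,0,6,0],[0,0.1,0,6,0]]
  ]
}}

```text
t: 20.3
tool_pos: [0.5036, -0.0055, 0.0845]
tool_rot: [-2.416, -2.006, 0.002]
contact_force: [-0.6, 0.4, -0.2]
opening: -0.0001
grip_force: 0.0
```

Request:
{"api": "servo_tool", "payload": {
  "increments": [
    [[0,0,0,0.2,0],[0,0,0,0.4,0],[0,0,0,0.6,0],[0,0,0,0.8,0],[0,0,0,0.8,0]]
  ]
}}

```text
t: 20.8
tool_pos: [0.505, -0.0057, 0.0782]
tool_rot: [2.416, 2.006, 0.002]
contact_force: [0.5, -0.4, 4.3]
opening: 0.0003
grip_force: 2.1
```

Request:
{"api": "servo_tool", "payload": {
  "increments": [
    [[0,0,0,0.1,0],[0,0,0,0.2,0],[0,0,0,0.2,0]]
  ]
}}

```text
t: 21.1
tool_pos: [0.505, -0.0057, 0.0769]
tool_rot: [2.416, 2.006, 0.002]
contact_force: [-1.4, -0.4, 9.9]
opening: -0.0001
grip_force: 5.0
```

Request:
{"api": "servo_tool", "payload": {
  "increments": [
    [[0,0,0,0.1,0],[0,0,0,0.2,0],[0,0,0,0.2,0]]
  ]
}}

```text
t: 21.4
tool_pos: [0.5052, -0.0057, 0.0767]
tool_rot: [2.416, 2.007, 0.0]
contact_force: [-7.3, 0.8, 21.2]
opening: -0.0002
grip_force: 10.5
```

The button has bottomed out: the spring gave 5 N, then the force climbed with no further travel. I hold it for about two seconds and then rise.

Request:
{"api": "servo_tool", "payload": {
  "increments": [
    [[0,0,0,0,0],[0,0,0,0,0],[0,0,0,0,0],[0,0,0,0,0],[0,0,0,0,0]]
  ]
}}

```text
t: 21.9
tool_pos: [0.5052, -0.0057, 0.0767]
tool_rot: [2.416, 2.007, 0.001]
contact_force: [-7.7, -0.3, 21.9]
opening: -0.0002
grip_force: 10.4
```

Request:
{"api": "servo_tool", "payload": {
  "increments": [
    [[0,0,0,0,0],[0,0,0,0,0],[0,0,0,0,0],[0,0,0,0,0],[0,0,0,0,0]]
  ]
}}

```text
t: 22.4
tool_pos: [0.5052, -0.0057, 0.0767]
tool_rot: [2.416, 2.007, 0.001]
contact_force: [-7.5, 0.9, 20.8]
opening: 0.0003
grip_force: 10.4
```

Request:
{"api": "servo_tool", "payload": {
  "increments": [
    [[0,0,0,0,0],[0,0,0,0,0],[0,0,0,0,0],[0,0,0,0,0],[0,0,0,0,0]]
  ]
}}

```text
t: 22.9
tool_pos: [0.5052, -0.0057, 0.0767]
tool_rot: [2.416, 2.007, 0.001]
contact_force: [-7.4, -0.2, 20.4]
opening: -0.0001
grip_force: 10.4
```

Request:
{"api": "servo_tool", "payload": {
  "increments": [
    [[0,0,0,0,0],[0,0,0,0,0],[0,0,0,-1,0],[0,0,0,-3,0],[0,0,0,-7,0]]
  ]
}}

```text
t: 23.4
tool_pos: [0.5007, -0.005, 0.1397]
tool_rot: [-2.411, -2.002, 0.01]
contact_force: [0.6, 0.3, -0.8]
opening: -0.0002
grip_force: 0.0
```

Run:
```python
from h import *
o=ctrl.get_obs();print(o["tool_pos"])
# over tray for a look
plan((.504,-.0057,.145,-10.6),(.51,.25,.25,-13),6)
```

```text
[ 0.50065829 -0.00495609  0.13970362]
5 rows: [21.04 -3.43 -8.75  2.  ]
1 rows: [ 4.18 -0.83 -1.75  0.4 ]
```

The button cycle is done. I've used up my picture views, so I locate the tray with image code from here.

Request:
{"api": "servo_tool", "payload": {
  "increments": [
    [[7,4.2,-0.7,-1.8,0.4],[7,8.4,-1.4,-3.5,0.8],[7,12.6,-2.1,-5.2,1.2],[7,16.8,-2.8,-7,1.6],[7,21,-3.4,-8.8,2]]
  ]
}}

```text
t: 23.9
tool_pos: [0.5081, 0.2087, 0.2309]
tool_rot: [-2.451, -1.964, 0.003]
contact_force: [0.4, -0.6, -0.2]
opening: 0.0699
grip_force: 0.0
```

Request:
{"api": "servo_tool", "payload": {
  "increments": [
    [[7,0,0,-1.8,0],[7,0,0,-1.8,0],[7,0,0,-1.8,0],[7,0,0,-1.8,0]]
  ]
}}

```text
t: 24.3
tool_pos: [0.5084, 0.2062, 0.2473]
tool_rot: [-2.452, -1.962, 0.005]
contact_force: [-0.5, -0.1, 0.1]
opening: 0.0702
grip_force: 0.0
```

```bash
cat > tray.py <<'E'
from h import *
from scipy.optimize import minimize
def corners(p):
    c,s=np.cos(p[2]),np.sin(p[2])
    return [(p[0]+c*x-s*y,p[1]+s*x+c*y,z) for x in(-.062,.062) for y in(-.091,.091) for z in(0,.016)]
def find(name="wrist",g=(.51,.32,-.23)):
    o=ctrl.get_obs(); d=ctrl.get_image(name); d["obs"]=o; im=d["img"]
    hsv=cv2.cvtColor(im,cv2.COLOR_RGB2HSV)
    m=((hsv[...,1]>70)&(hsv[...,0]>8)&(hsv[...,0]<28)).astype(np.uint8)
    m=cv2.morphologyEx(m,cv2.MORPH_OPEN,np.ones((3,3)))
    n,l,st,ce=cv2.connectedComponentsWithStats(m)
    e=px(d,(g[0],g[1],.01)); k=min((i for i in range(1,n) if 600<st[i,4]<60000),key=lambda i:np.hypot(*(ce[i]-e)))
    mask=(l==k).astype(np.uint8); pts=np.vstack([c[:,0] for c in cv2.findContours(mask,0,1)[0]])
    hull=np.zeros_like(mask); cv2.fillConvexPoly(hull,cv2.convexHull(pts),1)
    def cost(p):
        q=np.zeros_like(mask); h=cv2.convexHull(np.array([px(d,c) for c in corners(p)],np.float32))
        cv2.fillConvexPoly(q,np.round(h*16).astype(np.int32),1,shift=4)
        return 1-(q&hull).sum()/(q|hull).sum()
    w=pt(d,*ce[k],.01)
    best=min((minimize(cost,(w[0],w[1],a),method="Nelder-Mead",options=dict(initial_simplex=[(w[0],w[1],a),(w[0]+.01,w[1],a),(w[0],w[1]+.01,a),(w[0],w[1],a+.08)])) for a in(-.5,-.23,0,.25)),key=lambda r:r.fun)
    print(name,"area",st[k].tolist(),"tray",np.round(best.x[:2],4),"yaw",round(np.degrees(best.x[2]),1),"1-IoU",round(best.fun,3),o["tool_pos"].round(3))
    return best.x
if __name__=="__main__":
    find("wrist");find("scene");find("side")
E
python3 tray.py
```

```text
wrist area [243, 4, 110, 156, 16631] tray [0.5059 0.3181] yaw -11.8 1-IoU 0.022 [0.508 0.206 0.247]
scene area [363, 234, 77, 56, 2264] tray [0.5054 0.3162] yaw -12.1 1-IoU 0.014 [0.509 0.206 0.247]
side area [283, 152, 42, 34, 1285] tray [0.5073 0.3189] yaw -12.1 1-IoU 0.016 [0.509 0.206 0.248]
```

The three cameras agree: the tray is at (0.506, 0.318), yaw −12°. I plan the pick-and-place transits.

```bash
cat > tp.py <<'E'
from h import *
T=(.506,.318);A=-12
sad=[demag(.026,y) for y in(.063,.021,-.021,-.063)]; bay=[demag(0,b,T,A) for b in(.0683,.02275,-.02275,-.0683)]
if __name__=="__main__":
    o=ctrl.get_obs();plan((*o["tool_pos"],-12.6),(*sad[0],.12,-10.6),5)
    for i in range(4):
        print("saddle",i,np.round(sad[i],4),"-> bay",np.round(bay[i],4));plan((*sad[i],.12,-10.6),(*bay[i],.09,A),10)
        if i<3: print("back");plan((*bay[i],.09,A),(*sad[i+1],.12,-10.6),10)
E
python3 tp.py
```

```text
5 rows: [-14.2   12.34  12.78  -2.  ]
saddle 0 [0.5981 0.0407] -> bay [0.5202 0.3848]
5 rows: [16.19 -7.    1.5   0.7 ]
5 rows: [16.11 -7.19  1.5   0.7 ]
back
5 rows: [-18.12   7.44  -1.5   -0.7 ]
5 rows: [-18.21   7.22  -1.5   -0.7 ]
saddle 1 [ 5.904e-01 -5.000e-04] -> bay [0.5107 0.3403]
5 rows: [16.02 -7.05  1.5   0.7 ]
5 rows: [15.93 -7.25  1.5   0.7 ]
back
5 rows: [-17.94   7.49  -1.5   -0.7 ]
5 rows: [-18.03   7.27  -1.5   -0.7 ]
saddle 2 [ 0.5827 -0.0418] -> bay [0.5013 0.2957]
5 rows: [15.84 -7.11  1.5   0.7 ]
5 rows: [15.75 -7.3   1.5   0.7 ]
back
5 rows: [-17.76   7.54  -1.5   -0.7 ]
5 rows: [-17.85   7.33  -1.5   -0.7 ]
saddle 3 [ 0.575  -0.0831] -> bay [0.4918 0.2512]
5 rows: [15.66 -7.16  1.5   0.7 ]
5 rows: [15.58 -7.35  1.5   0.7 ]
```

Request:
{"api": "servo_tool", "payload": {
  "increments": [
    [[7,-3.6,3.1,0,-1],[7,-7.1,6.2,3,-2],[7,-10.7,9.3,7,-2],[7,-14.2,12.3,11,-2],[7,-14.2,12.3,12.8,-2]]
  ]
}}

```text
t: 24.95
tool_pos: [0.5995, 0.0387, 0.1205]
tool_rot: [2.419, 2.002, 0.001]
contact_force: [0.2, 0.3, 0.8]
opening: 0.0698
grip_force: 0.0
```

Request:
{"api": "servo_tool", "payload": {
  "increments": [
    [[7,0,0,0,0],[7,0,0,0,0],[7,0,0,0,0]]
  ]
}}

```text
t: 25.25
tool_pos: [0.5991, 0.0422, 0.1231]
tool_rot: [2.415, 2.006, 0.003]
contact_force: [0.2, 0.2, 0.8]
opening: 0.07
grip_force: 0.0
```

Run:
```python
from tp import *
o=ctrl.get_obs();print(o["tool_pos"],go([*sad[0],.065],-10.6))
```

```text
[0.59906881 0.04223815 0.12305666] (array([-0.17, -0.08,  5.81]), np.float64(0.03))
```

Request:
{"api": "servo_tool", "payload": {
  "increments": [
    [[7,-0.1,-0.1,2,0],[7,-0.1,-0.1,4,0],[7,-0.1,-0.1,5.8,0],[6,-0.1,-0.1,5.8,0],[5.4,-0.1,-0.1,5.8,0]]
  ],
  "newtons": 60
}}

```text
t: 25.75
tool_pos: [0.598, 0.0417, 0.0652]
tool_rot: [2.415, 2.007, 0.003]
contact_force: [0.7, 0.5, -0.2]
opening: 0.0539
grip_force: 0.0
```

Request:
{"api": "servo_tool", "payload": {
  "increments": [
    [[4.6,0,0,0,0],[4.6,0,0,0,0],[4.6,0,0,0,0],[4.6,0,0,0,0],[4.6,0,0,-0.5,0]]
  ]
}}

```text
t: 26.25
tool_pos: [0.5974, 0.041, 0.0689]
tool_rot: [2.416, 2.007, 0.0]
contact_force: [0.2, -0.2, -0.5]
opening: 0.0509
grip_force: 63.0
```

Request:
{"api": "servo_tool", "payload": {
  "increments": [
    [[4.6,0,0,-1,0],[4.6,0,0,-2,0],[4.6,0,0,-3.5,0],[4.6,0,0,-5,0],[4.6,0,0,-5,0]]
  ]
}}

```text
t: 26.75
tool_pos: [0.5993, 0.0408, 0.1223]
tool_rot: [2.414, 2.004, 0.007]
contact_force: [1.0, -0.1, 0.1]
opening: 0.0508
grip_force: 63.0
```

Request:
{"api": "servo_tool", "payload": {
  "increments": [
    [[4.6,3.2,-1.4,0,0.1],[4.6,6.4,-2.8,0,0.2],[4.6,9.7,-4.2,0,0.4],[4.6,12.9,-5.6,1,0.5],[4.6,16.2,-7,1.5,0.7]]
  ]
}}

```text
t: 27.25
tool_pos: [0.5573, 0.2142, 0.1027]
tool_rot: [-2.429, -1.992, 0.001]
contact_force: [0.1, -0.0, -0.1]
opening: 0.0507
grip_force: 62.9
```

Request:
{"api": "servo_tool", "payload": {
  "increments": [
    [[4.6,3.2,-1.4,0,0.1],[4.6,6.4,-2.8,0,0.2],[4.6,9.7,-4.2,0,0.4],[4.6,12.9,-5.6,1,0.5],[4.6,16.1,-7.2,1.5,0.7]]
  ]
}}

```text
t: 27.75
tool_pos: [0.5184, 0.3862, 0.0877]
tool_rot: [2.442, 1.977, -0.001]
contact_force: [0.3, -0.6, -0.4]
opening: 0.0505
grip_force: 62.9
```

Request:
{"api": "servo_tool", "payload": {
  "increments": [
    [[4.6,0,0,0,0],[4.6,0,0,0,0],[4.6,0,0,0,0]]
  ]
}}

```text
t: 28.05
tool_pos: [0.5193, 0.3844, 0.0884]
tool_rot: [2.442, 1.976, -0.0]
contact_force: [-0.3, -0.3, -0.6]
opening: 0.0504
grip_force: 62.9
```

Run:
```python
from tp import *
from tray import find
o=ctrl.get_obs();print(o["tool_pos"],o["opening"],go([*bay[0],.0225],-12))
find("scene");find("side")
```

```text
[0.51928409 0.38435565 0.08837788] 0.050435295136226264 (array([0.07, 0.08, 6.59]), np.float64(-0.02))
scene area [363, 234, 77, 56, 2183] tray [0.5025 0.3175] yaw -11.8 1-IoU 0.105 [0.519 0.384 0.088]
side area [283, 153, 42, 33, 1272] tray [0.5066 0.3174] yaw -11.9 1-IoU 0.017 [0.52  0.384 0.089]
```

Request:
{"api": "servo_tool", "payload": {
  "increments": [
    [[4.6,0.1,0.1,2,0],[4.6,0.1,0.1,4,0],[4.6,0.1,0.1,5.5,0],[4.6,0.1,0.1,6.2,0],[4.6,0.1,0.1,6.5,0]]
  ]
}}

```text
t: 28.65
tool_pos: [0.52, 0.3852, 0.0224]
tool_rot: [-2.442, -1.976, 0.002]
contact_force: [-0.1, -0.4, -0.2]
opening: 0.0505
grip_force: 62.9
```

Request:
{"api": "servo_tool", "payload": {
  "increments": [
    [[4.6,0,0,0,0],[4.6,0,0,0,0]]
  ]
}}

```text
t: 28.85
tool_pos: [0.5209, 0.3862, 0.0243]
tool_rot: [2.441, 1.977, 0.003]
contact_force: [-0.8, 0.4, 0.8]
opening: 0.0508
grip_force: 62.9
```

Request:
{"api": "servo_tool", "payload": {
  "increments": [
    [[4.6,0,0,0.1,0],[4.6,0,0,0.2,0],[4.6,0,0,0.2,0],[4.6,0,0,0.2,0]]
  ]
}}

```text
t: 29.25
tool_pos: [0.5206, 0.3861, 0.0219]
tool_rot: [2.441, 1.977, 0.002]
contact_force: [0.0, 0.7, 1.2]
opening: 0.0507
grip_force: 63.2
```

Request:
{"api": "servo_tool", "payload": {
  "increments": [
    [[5,0,0,0,0],[5.4,0,0,0,0],[5.8,0,0,0,0],[6.2,0,0,0,0],[6.2,0,0,0,0]]
  ]
}}

```text
t: 29.75
tool_pos: [0.52, 0.3857, 0.0211]
tool_rot: [-2.441, -1.977, 0.001]
contact_force: [-0.1, -1.0, -0.9]
opening: 0.0618
grip_force: 0.0
```

Request:
{"api": "servo_tool", "payload": {
  "increments": [
    [[6.2,0,0,-0.7,0],[6.2,0,0,-2,0],[6.2,0,0,-4,0],[6.2,0,0,-6.8,0],[6.2,0,0,-6.8,0]]
  ]
}}

```text
t: 30.25
tool_pos: [0.5234, 0.3877, 0.0959]
tool_rot: [2.44, 1.976, 0.016]
contact_force: [0.4, 0.2, 0.3]
opening: 0.0619
grip_force: 0.0
```

```bash
cat > vials.py <<'E'
from h import *
def vials(z,name="wrist",show=True):
    "orange bodies: world centre, long axis yaw"
    o=ctrl.get_obs(); d=ctrl.get_image(name); d["obs"]=o
    h=cv2.cvtColor(d["img"],cv2.COLOR_RGB2HSV)
    m=((h[...,1]>195)&(h[...,0]>8)&(h[...,0]<22)&(h[...,2]>90)).astype(np.uint8)
    m=cv2.morphologyEx(m,cv2.MORPH_OPEN,np.ones((5,5)))
    n,l,st,ce=cv2.connectedComponentsWithStats(m)
    for i in range(1,n):
        if not 150<st[i,4]<6000: continue
        p=np.argwhere(l==i)[:,::-1].astype(float)
        w=np.array([pt(d,u,v,z)[:2] for u,v in p[::3]]).astype(np.float32)
        (c,wh,a)=cv2.minAreaRect(w)
        print(name,"px",ce[i].round(),"world",np.round(c,3),"size",np.round(np.array(wh)*1000),"ang",round(a,1))
if __name__=="__main__":
    import sys
    for z in map(float,sys.argv[1:]): vials(z); 
    print(ctrl.get_obs()["tool_pos"])
E
python3 vials.py .018
```

```text
wrist px [302. 214.] world [0.514 0.39 ] size [15. 36.] ang 78.1
[0.52232107 0.38707688 0.09354095]
```

Vial1 lies in the end bay, measured at about (0.522, 0.388). Next is vial4.

Request:
{"api": "servo_tool", "payload": {
  "increments": [
    [[7,-3.6,1.5,-1,-0.1],[7,-7.2,3,-1.5,-0.3],[7,-10.8,4.5,-1.5,-0.4],[7,-14.4,6,-1.5,-0.6],[7,-18.1,7.4,-1.5,-0.7]]
  ]
}}

```text
t: 30.8
tool_pos: [0.5546, 0.1919, 0.1037]
tool_rot: [-2.428, -1.992, 0.001]
contact_force: [0.0, -0.2, -0.3]
opening: 0.0698
grip_force: 0.0
```

Request:
{"api": "servo_tool", "payload": {
  "increments": [
    [[7,-3.6,1.5,-1,-0.1],[7,-7.2,3,-1.5,-0.3],[7,-10.8,4.5,-1.5,-0.4],[7,-14.4,6,-1.5,-0.6],[7,-18.2,7.2,-1.5,-0.7]]
  ]
}}

```text
t: 31.3
tool_pos: [0.5897, -0.0007, 0.1188]
tool_rot: [-2.416, -2.007, 0.001]
contact_force: [-0.5, -0.4, -0.9]
opening: 0.0698
grip_force: 0.0
```

Request:
{"api": "servo_tool", "payload": {
  "increments": [
    [[7,0,0,0,0],[7,0,0,0,0],[7,0,0,0,0],[7,0,0,0,0]]
  ]
}}

```text
t: 31.7
tool_pos: [0.5896, 0.0021, 0.1189]
tool_rot: [-2.415, -2.009, 0.001]
contact_force: [-0.1, -0.2, 0.1]
opening: 0.0702
grip_force: 0.0
```

```bash
python3 vials.py .062
python3 - <<'E'
from tp import *
o=ctrl.get_obs();print(o["tool_pos"],go([*sad[1],.065],-10.6))
E
```

```text
wrist px [316. 224.] world [0.589 0.004] size [17. 30.] ang 79.7
wrist px [317. 285.] world [ 0.58  -0.039] size [21. 30.] ang 75.8
wrist px [313. 325.] world [ 0.569 -0.074] size [15. 36.] ang 79.6
[0.58971304 0.00208507 0.11907877]
[0.58971304 0.00208507 0.11907877] (array([-0.25,  0.12,  5.41]), np.float64(0.11))
```

Request:
{"api": "servo_tool", "payload": {
  "increments": [
    [[7,-0.2,0.1,2,0],[7,-0.2,0.1,4,0],[7,-0.2,0.1,5.4,0],[6,-0.2,0.1,5.4,0],[5.4,-0.2,0.1,5.4,0]]
  ]
}}

```text
t: 32.25
tool_pos: [0.5906, -0.0009, 0.0653]
tool_rot: [-2.416, -2.008, 0.0]
contact_force: [-0.3, -0.3, -0.2]
opening: 0.0541
grip_force: 0.0
```

Request:
{"api": "servo_tool", "payload": {
  "increments": [
    [[4.6,0,0,0,0],[4.6,0,0,0,0],[4.6,0,0,0,0],[4.6,0,0,0,0],[4.6,0,0,-0.5,0]]
  ]
}}

```text
t: 32.75
tool_pos: [0.5901, -0.0013, 0.07]
tool_rot: [-2.416, -2.007, 0.001]
contact_force: [-0.7, 0.1, -1.3]
opening: 0.0512
grip_force: 63.4
```

Request:
{"api": "servo_tool", "payload": {
  "increments": [
    [[4.6,0,0,-1,0],[4.6,0,0,-2,0],[4.6,0,0,-3.5,0],[4.6,0,0,-5,0],[4.6,0,0,-5,0]]
  ]
}}

```text
t: 33.25
tool_pos: [0.5928, -0.0016, 0.1244]
tool_rot: [2.413, 2.004, 0.007]
contact_force: [0.9, 0.5, 0.4]
opening: 0.0507
grip_force: 63.4
```

Request:
{"api": "servo_tool", "payload": {
  "increments": [
    [[4.6,3.2,-1.4,0,0.1],[4.6,6.4,-2.8,0,0.2],[4.6,9.6,-4.2,0,0.4],[4.6,12.8,-5.6,1,0.5],[4.6,16,-7,1.5,0.7]]
  ]
}}

```text
t: 33.75
tool_pos: [0.5504, 0.17, 0.1048]
tool_rot: [-2.429, -1.992, 0.001]
contact_force: [0.0, -0.3, -1.3]
opening: 0.0512
grip_force: 63.3
```

Request:
{"api": "servo_tool", "payload": {
  "increments": [
    [[4.6,3.2,-1.4,0,0.1],[4.6,6.4,-2.8,0,0.2],[4.6,9.6,-4.2,0,0.4],[4.6,12.8,-5.6,1,0.5],[4.6,15.9,-7.2,1.5,0.7]]
  ]
}}

```text
t: 34.25
tool_pos: [0.5111, 0.3401, 0.0898]
tool_rot: [2.441, 1.977, -0.0]
contact_force: [-0.3, 0.1, -0.3]
opening: 0.051
grip_force: 63.3
```

Request:
{"api": "servo_tool", "payload": {
  "increments": [
    [[4.6,0,0,0,0],[4.6,0,0,0,0],[4.6,0,0,0,0]]
  ]
}}

```text
t: 34.55
tool_pos: [0.512, 0.3382, 0.0904]
tool_rot: [2.442, 1.976, 0.0]
contact_force: [0.7, -0.4, -0.4]
opening: 0.051
grip_force: 63.3
```

Run:
```python
from tp import *
from tray import find
o=ctrl.get_obs();print(o["tool_pos"],o["opening"],go([*bay[1],.0225],-12))
find("scene");find("side")
```

```text
[0.51200986 0.33818146 0.09042232] 0.05099584854766018 (array([ 0.18, -0.17,  6.79]), np.float64(-0.02))
scene area [363, 234, 77, 56, 2109] tray [0.5026 0.3166] yaw -12.7 1-IoU 0.107 [0.512 0.338 0.09 ]
side area [283, 152, 42, 34, 1259] tray [0.5074 0.3192] yaw -12.2 1-IoU 0.022 [0.512 0.338 0.091]
```

Holding, and the tray hasn't moved. I lower and release.

Request:
{"api": "servo_tool", "payload": {
  "increments": [
    [[4.6,0.2,-0.1,2,0],[4.6,0.2,-0.1,4,0],[4.6,0.2,-0.1,5.7,0],[4.6,0.2,-0.1,6.5,0],[4.6,0.2,-0.1,6.7,0]]
  ]
}}

```text
t: 35.15
tool_pos: [0.5108, 0.3403, 0.0223]
tool_rot: [-2.442, -1.976, 0.003]
contact_force: [-1.0, -0.9, -0.3]
opening: 0.0508
grip_force: 63.2
```

Request:
{"api": "servo_tool", "payload": {
  "increments": [
    [[4.6,0,0,0.1,0],[4.6,0,0,0.15,0],[4.6,0,0,0.15,0]]
  ]
}}

```text
t: 35.45
tool_pos: [0.5117, 0.3413, 0.0226]
tool_rot: [2.441, 1.977, 0.002]
contact_force: [0.0, -0.1, -1.1]
opening: 0.051
grip_force: 63.2
```

Request:
{"api": "servo_tool", "payload": {
  "increments": [
    [[5,0,0,0,0],[5.4,0,0,0,0],[5.8,0,0,0,0],[6.2,0,0,0,0],[6.2,0,0,0,0]]
  ]
}}

```text
t: 35.95
tool_pos: [0.5112, 0.341, 0.0219]
tool_rot: [2.441, 1.977, 0.0]
contact_force: [-0.3, 0.4, 0.5]
opening: 0.0621
grip_force: 0.0
```

Request:
{"api": "servo_tool", "payload": {
  "increments": [
    [[6.2,0,0,-0.7,0],[6.2,0,0,-2,0],[6.2,0,0,-4,0],[6.2,0,0,-6.8,0],[6.2,0,0,-6.8,0]]
  ]
}}

```text
t: 36.45
tool_pos: [0.5144, 0.3427, 0.0961]
tool_rot: [2.44, 1.976, 0.016]
contact_force: [0.2, -0.3, 1.1]
opening: 0.0617
grip_force: 0.0
```

```bash
python3 vials.py .018
```

```text
wrist px [304. 214.] world [0.505 0.346] size [19. 37.] ang 78.0
[0.51324564 0.34212675 0.09379309]
```

Request:
{"api": "servo_tool", "payload": {
  "increments": [
    [[7,-3.6,1.5,-1,-0.1],[7,-7.2,3,-1.5,-0.3],[7,-10.8,4.5,-1.5,-0.4],[7,-14.4,6,-1.5,-0.6],[7,-17.9,7.5,-1.5,-0.7]]
  ]
}}

```text
t: 37.0
tool_pos: [0.5468, 0.1487, 0.1042]
tool_rot: [-2.429, -1.992, 0.001]
contact_force: [0.8, -0.1, -0.1]
opening: 0.0699
grip_force: 0.0
```

Request:
{"api": "servo_tool", "payload": {
  "increments": [
    [[7,-3.6,1.5,-1,-0.1],[7,-7.2,3,-1.5,-0.3],[7,-10.8,4.5,-1.5,-0.4],[7,-14.4,6,-1.5,-0.6],[7,-18,7.3,-1.5,-0.7]]
  ]
}}

```text
t: 37.5
tool_pos: [0.5833, -0.042, 0.1191]
tool_rot: [-2.416, -2.006, 0.001]
contact_force: [0.5, 0.2, -0.0]
opening: 0.0699
grip_force: 0.0
```

Request:
{"api": "servo_tool", "payload": {
  "increments": [
    [[7,0,0,0,0],[7,0,0,0,0],[7,0,0,0,0],[7,0,0,0,0]]
  ]
}}

```text
t: 37.9
tool_pos: [0.5833, -0.0392, 0.1194]
tool_rot: [-2.415, -2.008, 0.001]
contact_force: [-0.7, -0.6, -0.3]
opening: 0.0701
grip_force: 0.0
```

```bash
python3 vials.py .062
python3 - <<'E'
from tp import *
o=ctrl.get_obs();print(o["tool_pos"],go([*sad[2],.065],-10.6))
E
```

```text
wrist px [312. 223.] world [ 0.58  -0.038] size [15. 29.] ang 79.8
wrist px [314. 285.] world [ 0.572 -0.081] size [22. 31.] ang 75.1
[ 0.58337434 -0.03924778  0.11953419]
[ 0.58337434 -0.03924778  0.11953419] (array([-0.27, -0.02,  5.45]), np.float64(0.11))
```

Request:
{"api": "servo_tool", "payload": {
  "increments": [
    [[7,-0.2,0,2,0],[7,-0.2,0,4,0],[7,-0.2,0,5.4,0],[6,-0.2,0,5.4,0],[5.4,-0.2,0,5.4,0]]
  ]
}}

```text
t: 38.45
tool_pos: [0.5833, -0.042, 0.0658]
tool_rot: [-2.416, -2.008, 0.0]
contact_force: [-0.3, 0.1, 0.7]
opening: 0.0537
grip_force: 0.0
```

Request:
{"api": "servo_tool", "payload": {
  "increments": [
    [[4.6,0,0,0,0],[4.6,0,0,0,0],[4.6,0,0,0,0],[4.6,0,0,0,0],[4.6,0,0,-0.5,0]]
  ]
}}

```text
t: 38.95
tool_pos: [0.5829, -0.0424, 0.0705]
tool_rot: [-2.416, -2.007, 0.001]
contact_force: [-0.3, -0.4, -0.9]
opening: 0.0508
grip_force: 63.5
```

Request:
{"api": "servo_tool", "payload": {
  "increments": [
    [[4.6,0,0,-1,0],[4.6,0,0,-2,0],[4.6,0,0,-3.5,0],[4.6,0,0,-5,0],[4.6,0,0,-5,0]]
  ]
}}

```text
t: 39.45
tool_pos: [0.5855, -0.0429, 0.1248]
tool_rot: [2.413, 2.004, 0.006]
contact_force: [1.2, -0.6, -0.2]
opening: 0.0508
grip_force: 63.5
```

Request:
{"api": "servo_tool", "payload": {
  "increments": [
    [[4.6,3.2,-1.4,0,0.1],[4.6,6.4,-2.8,0,0.2],[4.6,9.6,-4.2,0,0.4],[4.6,12.8,-5.6,1,0.5],[4.6,15.8,-7.1,1.5,0.7]]
  ]
}}

```text
t: 39.95
tool_pos: [0.5418, 0.1272, 0.1054]
tool_rot: [-2.429, -1.992, 0.0]
contact_force: [-0.5, 0.0, -0.8]
opening: 0.0507
grip_force: 63.4
```

Request:
{"api": "servo_tool", "payload": {
  "increments": [
    [[4.6,3.2,-1.4,0,0.1],[4.6,6.4,-2.8,0,0.2],[4.6,9.6,-4.2,0,0.4],[4.6,12.8,-5.6,1,0.5],[4.6,15.8,-7.3,1.5,0.7]]
  ]
}}

```text
t: 40.45
tool_pos: [0.5013, 0.2964, 0.0904]
tool_rot: [2.441, 1.977, -0.0]
contact_force: [0.5, -0.3, -0.4]
opening: 0.0508
grip_force: 63.4
```

Request:
{"api": "servo_tool", "payload": {
  "increments": [
    [[4.6,0,0,0,0],[4.6,0,0,0,0],[4.6,0,0,0,0]]
  ]
}}

```text
t: 40.75
tool_pos: [0.5022, 0.2945, 0.091]
tool_rot: [2.442, 1.976, 0.0]
contact_force: [0.9, 0.8, 0.2]
opening: 0.0504
grip_force: 63.4
```

```bash
sed -i 's/>195/>160/' vials.py
python3 - <<'E'
from tp import *
from tray import find
o=ctrl.get_obs();print(o["tool_pos"],o["opening"],go([*bay[2],.0225],-12))
find("scene");find("side")
E
python3 vials.py .018
python3 - <<'E'
import sys;sys.path.insert(0,'.')
from h import *
d=ctrl.get_image("wrist");d["obs"]=ctrl.get_obs();h=cv2.cvtColor(d["img"],cv2.COLOR_RGB2HSV)
for y in (.385,.34):
    p=px(d,(.514,y,.03)).astype(int);print(p,h[p[1],p[0]])
E
```

```text
[0.50221656 0.29451183 0.09095554] 0.0503562065225407 (array([ 0.1 , -0.12,  6.85]), np.float64(-0.02))
scene area [363, 230, 77, 60, 2071] tray [0.5038 0.3179] yaw -11.8 1-IoU 0.109 [0.502 0.295 0.091]
side area [283, 132, 42, 54, 1504] tray [0.5079 0.3204] yaw -12.3 1-IoU 0.261 [0.502 0.294 0.091]
wrist px [63. 27.] world [0.316 0.489] size [ 75. 150.] ang 60.2
wrist px [ 5. 70.] world [0.231 0.5  ] size [42. 23.] ang 82.2
wrist px [306.  74.] world [0.513 0.388] size [21. 38.] ang 77.1
wrist px [305. 142.] world [0.505 0.344] size [22. 37.] ang 77.6
wrist px [304. 264.] world [0.484 0.262] size [40. 59.] ang 78.4
wrist px [ 15. 378.] world [-0.188  0.036] size [422. 101.] ang 33.1
[0.50243939 0.29425734 0.09109801]
[306  76] [ 15 198 151]
[322 150] [ 15 174 155]
```

Vial1 and vial4 are both lying in their bays, at (0.513, 0.388) and (0.505, 0.344), and the tray is still in place. I place vial2 and fetch vial3.

Request:
{"api": "servo_tool", "payload": {
  "increments": [
    [[4.6,0.1,-0.1,2,0],[4.6,0.1,-0.1,4,0],[4.6,0.1,-0.1,5.7,0],[4.6,0.1,-0.1,6.5,0],[4.6,0.1,-0.1,6.8,0]]
  ]
}}

```text
t: 41.45
tool_pos: [0.5006, 0.2956, 0.0226]
tool_rot: [-2.441, -1.976, 0.004]
contact_force: [-4.9, -2.5, 9.8]
opening: 0.0507
grip_force: 64.6
```

Request:
{"api": "servo_tool", "payload": {
  "increments": [
    [[4.6,0,0,0.1,0],[4.6,0,0,0.1,0],[4.6,0,0,0.1,0]]
  ]
}}

```text
t: 41.75
tool_pos: [0.5019, 0.2965, 0.0226]
tool_rot: [2.441, 1.977, 0.003]
contact_force: [-0.1, -0.3, 1.2]
opening: 0.0507
grip_force: 63.5
```

Request:
{"api": "servo_tool", "payload": {
  "increments": [
    [[5,0,0,0,0],[5.4,0,0,0,0],[5.8,0,0,0,0],[6.2,0,0,0,0],[6.2,0,0,0,0]]
  ]
}}

```text
t: 42.25
tool_pos: [0.501, 0.2963, 0.0216]
tool_rot: [-2.441, -1.977, 0.0]
contact_force: [-0.5, -0.6, -0.2]
opening: 0.0622
grip_force: 0.0
```

Request:
{"api": "servo_tool", "payload": {
  "increments": [
    [[6.2,0,0,-0.7,0],[6.2,0,0,-2,0],[6.2,0,0,-4,0],[6.2,0,0,-6.8,0],[6.2,0,0,-6.8,0]]
  ]
}}

```text
t: 42.75
tool_pos: [0.5044, 0.2978, 0.0959]
tool_rot: [2.439, 1.976, 0.015]
contact_force: [1.0, 0.0, 0.8]
opening: 0.0619
grip_force: 0.0
```

```bash
python3 vials.py .018
```

```text
wrist px [66. 29.] world [0.31  0.491] size [ 90. 202.] ang 61.0
wrist px [ 5. 60.] world [0.23  0.523] size [85. 25.] ang 85.6
wrist px [303.  81.] world [0.513 0.388] size [20. 38.] ang 77.2
wrist px [573. 129.] world [0.732 0.326] size [17. 33.] ang 83.5
wrist px [302. 147.] world [0.505 0.344] size [22. 38.] ang 77.6
wrist px [570. 153.] world [0.726 0.302] size [30. 28.] ang 83.3
wrist px [305. 217.] world [0.495 0.299] size [24. 38.] ang 78.0
wrist px [ 14. 379.] world [-0.178  0.042] size [394.  99.] ang 33.6
[0.50327662 0.29726874 0.09362944]
```

Request:
{"api": "servo_tool", "payload": {
  "increments": [
    [[7,-3.6,1.5,-1,-0.1],[7,-7.2,3,-1.5,-0.3],[7,-10.8,4.5,-1.5,-0.4],[7,-14.4,6,-1.5,-0.6],[7,-17.8,7.5,-1.5,-0.7]]
  ]
}}

```text
t: 43.3
tool_pos: [0.537, 0.105, 0.1042]
tool_rot: [-2.429, -1.992, 0.001]
contact_force: [-0.4, -0.4, -0.1]
opening: 0.0698
grip_force: 0.0
```

Request:
{"api": "servo_tool", "payload": {
  "increments": [
    [[7,-3.6,1.5,-1,-0.1],[7,-7.2,3,-1.5,-0.3],[7,-10.8,4.5,-1.5,-0.4],[7,-14.4,6,-1.5,-0.6],[7,-17.9,7.3,-1.5,-0.7]]
  ]
}}

```text
t: 43.8
tool_pos: [0.5737, -0.0848, 0.1192]
tool_rot: [-2.416, -2.006, 0.001]
contact_force: [0.3, 0.1, -0.2]
opening: 0.0696
grip_force: 0.0
```

Request:
{"api": "servo_tool", "payload": {
  "increments": [
    [[7,0,0,0,0],[7,0,0,0,0],[7,0,0,0,0],[7,0,0,0,0]]
  ]
}}

```text
t: 44.2
tool_pos: [0.5737, -0.0819, 0.1194]
tool_rot: [-2.415, -2.008, 0.0]
contact_force: [0.1, -0.2, 0.0]
opening: 0.0701
grip_force: 0.0
```

```bash
python3 vials.py .062
python3 - <<'E'
from tp import *
o=ctrl.get_obs();print(o["tool_pos"],go([*sad[3],.065],-10.6))
E
```

```text
wrist px [624. 152.] world [ 0.845 -0.07 ] size [15. 28.] ang 83.5
wrist px [622. 173.] world [ 0.844 -0.09 ] size [15. 36.] ang 66.4
wrist px [311. 226.] world [ 0.568 -0.081] size [24. 38.] ang 79.6
wrist px [ 49. 245.] world [ 0.329 -0.064] size [33. 21.] ang 66.0
wrist px [ 68. 300.] world [ 0.321 -0.122] size [43. 24.] ang 56.6
wrist px [ 20. 367.] world [-0.003 -0.317] size [472. 134.] ang 35.6
wrist px [481. 384.] world [ 0.699 -0.282] size [14. 51.] ang 24.0
[ 0.57378488 -0.08199635  0.11953182]
[ 0.57378488 -0.08199635  0.11953182] (array([-0.09,  0.14,  5.45]), np.float64(0.1))
```

Request:
{"api": "servo_tool", "payload": {
  "increments": [
    [[7,-0.1,0.1,2,0],[7,-0.1,0.1,4,0],[7,-0.1,0.1,5.4,0],[6,-0.1,0.1,5.4,0],[5.4,-0.1,0.1,5.4,0]]
  ]
}}

```text
t: 44.75
tool_pos: [0.5749, -0.084, 0.0659]
tool_rot: [-2.416, -2.008, 0.0]
contact_force: [0.2, -0.3, 0.5]
opening: 0.0542
grip_force: 0.0
```

Request:
{"api": "servo_tool", "payload": {
  "increments": [
    [[4.6,0,0,0,0],[4.6,0,0,0,0],[4.6,0,0,0,0],[4.6,0,0,0,0],[4.6,0,0,-0.5,0]]
  ]
}}

```text
t: 45.25
tool_pos: [0.5744, -0.0843, 0.0705]
tool_rot: [-2.416, -2.007, 0.001]
contact_force: [-0.9, -0.3, -0.9]
opening: 0.0509
grip_force: 63.5
```

Request:
{"api": "servo_tool", "payload": {
  "increments": [
    [[4.6,0,0,-1,0],[4.6,0,0,-2,0],[4.6,0,0,-3.5,0],[4.6,0,0,-5,0],[4.6,0,0,-5,0]]
  ]
}}

```text
t: 45.75
tool_pos: [0.577, -0.085, 0.1249]
tool_rot: [2.413, 2.004, 0.006]
contact_force: [1.0, 0.1, 0.1]
opening: 0.0505
grip_force: 63.5
```

Request:
{"api": "servo_tool", "payload": {
  "increments": [
    [[4.6,3.1,-1.4,0,0.1],[4.6,6.2,-2.8,0,0.2],[4.6,9.4,-4.2,0,0.4],[4.6,12.6,-5.7,1,0.5],[4.6,15.7,-7.2,1.5,0.7]]
  ]
}}

```text
t: 46.25
tool_pos: [0.5321, 0.0845, 0.1053]
tool_rot: [-2.429, -1.992, 0.0]
contact_force: [0.3, -0.8, -1.6]
opening: 0.0509
grip_force: 63.5
```

Request:
{"api": "servo_tool", "payload": {
  "increments": [
    [[4.6,3.1,-1.4,0,0.1],[4.6,6.2,-2.8,0,0.2],[4.6,9.4,-4.2,0,0.4],[4.6,12.6,-5.7,1,0.5],[4.6,15.6,-7.4,1.5,0.7]]
  ]
}}

```text
t: 46.75
tool_pos: [0.4903, 0.252, 0.0904]
tool_rot: [-2.441, -1.977, 0.0]
contact_force: [0.3, 0.0, -0.7]
opening: 0.0511
grip_force: 63.5
```

Request:
{"api": "servo_tool", "payload": {
  "increments": [
    [[4.6,0,0,0,0],[4.6,0,0,0,0],[4.6,0,0,0,0]]
  ]
}}

```text
t: 47.05
tool_pos: [0.4912, 0.2501, 0.091]
tool_rot: [2.441, 1.976, 0.0]
contact_force: [0.3, 0.7, 0.1]
opening: 0.0509
grip_force: 63.4
```

Run:
```python
from tp import *
o=ctrl.get_obs();print(o["tool_pos"],o["opening"],go([*bay[3],.0225],-12))
from vials import vials
vials(.018)
```

```text
[0.4912479  0.25006418 0.09099393] 0.0509034125340828 (array([0.12, 0.03, 6.85]), np.float64(-0.02))
wrist px [52. 16.] world [0.305 0.475] size [42. 63.] ang 11.5
wrist px [308.   9.] world [0.513 0.387] size [14. 37.] ang 77.0
wrist px [585.  42.] world [0.737 0.358] size [148.  70.] ang 51.5
wrist px [ 4. 52.] world [0.221 0.474] size [34. 19.] ang 86.8
wrist px [309.  74.] world [0.504 0.344] size [22. 38.] ang 78.0
wrist px [309. 142.] world [0.495 0.299] size [22. 37.] ang 78.6
wrist px [305. 262.] world [0.473 0.219] size [40. 59.] ang 77.8
wrist px [ 11. 370.] world [-0.183  0.018] size [431.  72.] ang 33.7
```

The other three lie unmoved, so I place the last vial.

Request:
{"api": "servo_tool", "payload": {
  "increments": [
    [[4.6,0.1,0,2,0],[4.6,0.1,0,4,0],[4.6,0.1,0,5.7,0],[4.6,0.1,0,6.4,0],[4.6,0.1,0,6.6,0]]
  ]
}}

```text
t: 47.6
tool_pos: [0.4909, 0.2507, 0.0241]
tool_rot: [-2.442, -1.975, 0.002]
contact_force: [-0.5, 0.5, -0.7]
opening: 0.0509
grip_force: 63.4
```

Request:
{"api": "servo_tool", "payload": {
  "increments": [
    [[4.6,0,0,0.1,0],[4.6,0,0,0.2,0],[4.6,0,0,0.2,0]]
  ]
}}

```text
t: 47.9
tool_pos: [0.4917, 0.2518, 0.0237]
tool_rot: [2.441, 1.977, 0.002]
contact_force: [1.3, 0.4, 0.1]
opening: 0.0508
grip_force: 63.4
```

Request:
{"api": "servo_tool", "payload": {
  "increments": [
    [[5,0,0,0,0],[5.4,0,0,0,0],[5.8,0,0,0,0],[6.2,0,0,0,0],[6.2,0,0,0,0]]
  ]
}}

```text
t: 48.4
tool_pos: [0.4912, 0.2517, 0.0229]
tool_rot: [2.441, 1.977, 0.0]
contact_force: [0.3, 0.6, -1.0]
opening: 0.0621
grip_force: 0.0
```

Request:
{"api": "servo_tool", "payload": {
  "increments": [
    [[6.2,0,0,-0.7,0],[6.2,0,0,-2,0],[6.2,0,0,-4,0],[6.2,0,0,-8,0],[6.2,0,0,-12,0]]
  ]
}}

```text
t: 48.9
tool_pos: [0.4907, 0.2515, 0.1446]
tool_rot: [-2.441, -1.977, 0.001]
contact_force: [0.8, 1.0, 0.4]
opening: 0.0622
grip_force: 0.0
```

Request:
{"api": "servo_tool", "payload": {
  "increments": [
    [[6.2,0,0,0,0],[6.2,0,0,0,0],[6.2,0,0,0,0],[6.2,0,0,0,0],[6.2,0,0,0,0]]
  ]
}}

```text
t: 49.4
tool_pos: [0.4902, 0.2513, 0.1413]
tool_rot: [-2.441, -1.977, 0.004]
contact_force: [-0.2, -0.3, -0.1]
opening: 0.062
grip_force: 0.0
```

Run:
```python
from vials import vials
from tray import find
from h import *
vials(.018);find("side");find("wrist");print(ctrl.get_obs()["t"])
```

```text
wrist px [87. 18.] world [0.296 0.478] size [48. 80.] ang 61.2
wrist px [563.  17.] world [0.77 0.38] size [108.  50.] ang 5.1
wrist px [38. 22.] world [0.22  0.521] size [29. 55.] ang 47.9
wrist px [313.  27.] world [0.514 0.389] size [20. 37.] ang 79.6
wrist px [39. 51.] world [0.223 0.481] size [23. 31.] ang 55.3
wrist px [314.  83.] world [0.504 0.344] size [22. 37.] ang 77.7
wrist px [316. 136.] world [0.496 0.302] size [17. 37.] ang 75.6
wrist px [313. 195.] world [0.485 0.255] size [23. 35.] ang 77.9
wrist px [ 19. 346.] world [-0.184  0.047] size [373. 124.] ang 35.3
side area [283, 152, 42, 34, 1161] tray [0.5076 0.319 ] yaw -12.3 1-IoU 0.022 [0.49  0.251 0.141]
wrist area [245, 7, 154, 217, 30448] tray [0.5061 0.3182] yaw -11.7 1-IoU 0.038 [0.491 0.251 0.142]
49.55
```

```bash
python3 -c "
from station import ctrl;print(ctrl.finish_job())"
```

```text
the job is handed in; nothing more can be done
None
```

The job is handed in at about 50 s: all four vials went through the saddles, the button was pressed fully, held about two seconds and released, and every vial now lies on the floor of its own tray bay; full button travel was judged from the force rise, not seen.

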